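Code a batch of flasks on the sloped coder rack

ROBOT

A 6-joint arm with a two-finger parallel gripper is mounted at the origin on the work surface. World frame = base frame: x ahead of the robot, y to its left, z up, the work surface at z = 0. Lengths are in m, angles in degrees, forces in N, time in s.
With the tool pointing down it reaches from about 0.35 to 0.875 m from the base axis. Payload 4.2 kg.
Tool frame: the origin (TCP) lies at the very end of the fingers, on their centre line; the grasp point (between the pads) lies 19 mm behind it (r.grip_point_offset is the distance from the TCP to the grasp point, in m); z points along the fingers, y is the line along which they close (so a half turn about z gives the same grasp; the last joint's range is limited). The gripper opens to 87 mm and grips with 3 to 60 N. Pads are 19 mm wide; open, the fingers measure 117 mm over their backs; the gripper's body (75 mm by 190 mm) begins 51 mm behind the grasp point.
Start: joints at [-53.022, 22.042, 0.453, 0, -68.411, -14.817], TCP at [0.236, -0.579, 0.223] pointing down, gripper open.
Joint ranges: [-179.83, 179.83], [-69.29, 118.12], [-61.27, 80.66], [-181.25, 117.63], [-171.15, -9.14], [-177.46, 177.46]. Speed limits (degrees/s): [159.86, 159.86, 180, 180, 180, 180].

INTERFACE

Orientations are given as a 3x3 rotation matrix whose columns are the frame's x, y, z axes.
In Python, from station import r gives the robot as it stands.
- The arm moves only by the tool move_arm, never from a script. Its argument "series" is a list of rows, each a list of 3 entries, a list of its own where there are three numbers: the turn, a rotation vector about the tool's x, y, z as a fraction of full scale, then the shift along the tool's x, y, z as a fraction of full scale, then the opening, from 0 (shut) to 1 (fully open). A call has 1 to 12 rows; each row shifts and turns the commanded pose from where the row before left it, along the tool's axes as they then stand; what a row does not reach is not made up. Full scale, the value 1, is 0.5 m for a shift and 0.1 rad for a turn. A row lasts 1/10 s, in which the tool goes at most 50 mm and 8.59 degrees, less where a joint would pass 70% of its speed; a pose out of reach is approached as far as the arm can. A call with a number of a shift or a turn outside -1 to 1 is refused whole. A call with a gripper value outside its range is refused whole. The fingers move at their own pace and stop on an object; the grip force is fixed at half the most. Time passes only in rows, so rows that do not move let the fingers close. It gives the time, the measured TCP pose, the force, the opening and the grip force at its end, in the units of the state.
- r.sense(): the state, without advancing time (a new reading comes with each control period).
- r.capture(name): name is "scene" or "top" or "wrist"; returns a dict with "img" (400x640x3 uint8, red, green, blue), "fx", "fy", "cx", "cy" (pixels), "origin" and "orientation" of the camera in the world. Camera axes: x right, y up, looking along -z (the intrinsics and any distortion apply to the point x, -y, -z); pixel columns grow to the right and rows downward; lengths in m; the calibration is good to about 2 mm. The wrist camera is an equidistant fisheye: a pixel r from the principal point sees the ray r / f radians off the axis. A picture is of the moment at which its call begins. There is no depth.
- r.finish_job(): hands the job in; it is judged then, once.
Trained networks look in the newest picture that a camera, given by its name, has taken for a name from the list of things; names that differ only in an ending like _2 or _b are one class to them, and where a whole thing is asked for, a point or a joint stands for the part that bears it (a point fixed in the world has none). Each returns a list of dicts, best first, with "score" (0 to 1); they miss things now and then, are a little off and sometimes report something else, mostly with a low value. They report only what shows in the picture. A call takes as long as a camera call. They do not tell look-alikes from the thing itself.
- r.cut_out(target, camera): "pixels" (400x640 bool, what is visible of it) and "centre" ([column, row] in pixels, amid what is visible of it).
- r.pinpoint(target, camera): "centre" ([column, row] in pixels: a listed point, or the origin of a listed thing).
The state is a dict: "time_s": time; "joints": joint angles; "joint_velocities": joint speeds; "effort": joint torques, N m; "tcp_pos": TCP position; "ee_rot": TCP orientation; "wrist_force": force on the tool from outside, world axes, zero at the start; "moment": the same for the moment, N m; "gripper_width": opening from 0.0 (shut) to 1.0 (fully open); "gripper_force": force on a finger pad.
Only numpy, scipy, OpenCV 4.12 (cv2) and the standard library are available. Lean on these libraries where they do the work, as an engineer would, in place of code of your own. Each camera call takes 0.05 s, during which the arm holds its last target. There are 200 camera calls.

TASK

Code the amber flasks as batch 7: set the batch wheel so that 7 stands centred in its window, and lay every flask that is here flat on the two rails of the sloped rack, side by side, square to the rails, cap uphill and base down at the orange foot stop. When all that is so, twist the red start switch to its stop, hold it there for a moment and let it spring back. Then lay all the flasks flat on the plywood carrying board, between its battens, and do not shift the other things on the bench.

Things in the scene. Friction and masses are not known exactly. Their poses are not given: they have to be found in the camera images.
- flask1: flat 100 ml flask, amber glass, lying on either broad face: body 110 long, 54 wide, 32 thick, edges rounded (sides flat for 14), then neck and black cap of diameter 28; 145 long in all, 0.14-0.28 kg. Origin at the middle of that, 16 above its support, 55 from the base, 90 from the cap end; x to the cap, y across, z out of a broad face. May be absent.
- flask2: flat 100 ml flask, amber glass, lying on either broad face: body 110 long, 54 wide, 32 thick, edges rounded (sides flat for 14), then neck and black cap of diameter 28; 145 long in all, 0.14-0.28 kg. Origin at the middle of that, 16 above its support, 55 from the base, 90 from the cap end; x to the cap, y across, z out of a broad face. May be absent.
- flask3: flat 100 ml flask, amber glass, lying on either broad face: body 110 long, 54 wide, 32 thick, edges rounded (sides flat for 14), then neck and black cap of diameter 28; 145 long in all, 0.14-0.28 kg. Origin at the middle of that, 16 above its support, 55 from the base, 90 from the cap end; x to the cap, y across, z out of a broad face. May be absent.
- flask4: flat 100 ml flask, amber glass, lying on either broad face: body 110 long, 54 wide, 32 thick, edges rounded (sides flat for 14), then neck and black cap of diameter 28; 145 long in all, 0.14-0.28 kg. Origin at the middle of that, 16 above its support, 55 from the base, 90 from the cap end; x to the cap, y across, z out of a broad face. May be absent.
- rack: coder's sloped rack: two flat steel rails along y, 394 long, 18 wide, 8 thick, on a 20 degree slope. Origin on the plane of the rail tops, mid-length, at the inner face of the orange foot stop, 95 above the bench. x points up the slope (away from the robot), z out of it. Rails at x 0 to 18 and 75 to 93, an open gap for fingers between; stop 12 high along x = 0. A flask in place has its origin at x 55, z 16.
- coder: the fixed coder that carries the rack; its frame has the rack's origin and heading, but level and at bench height. Aluminium base plate 12 thick, 410 (y) by 240 (x -35 to 205). Flask origins may lie within rack y +-155, some 85 apart for finger room. A linear axis on posts stands behind (x over 168, underside at 155, top at 185); a blue print head is parked at its left end (x over 100, y over 190).
- board: a loose plywood carrying board, 200 (x) by 330 (y) by 12 thick, a batten 12 wide and 12 high along each long edge (176 clear between them), open at its two ends; origin under its middle. 0.9 kg. Four flasks fit side by side, lying across it between the battens, some 78 apart.
- batch_wheel (a joint): batch wheel, rad: the number in the window is value / 0.6283 (7 at 4.398). Digits 0 to 9 on a white disc under the control box's top; only the one in the red-framed window shows, upright seen from the robot. Grows as the knob turns clockwise seen from above; range 0 to 5.8; friction (0.05 N m) holds it, no clicks.
- wheel_grip (a point): the grip point of the grey bar knob that turns the batch wheel, on its upright axis, 85 above the bench. The bar is 50 long, 15 wide, its top 13 above this point, the box's top plate 22 below it. This frame turns with the knob: x along the bar.
- start_switch (a joint): the spring-return start switch on the control box, rad: 0 at rest, 0.9 at its stop, growing clockwise seen from above. The spring (0.12 N m per rad) turns it back to 0 when it is let go.
- switch_grip (a point): the grip point of the red bar handle of the start switch, on its upright axis, 85 above the bench. The bar is 46 long, 14 wide, its top 15 above this point, the box's top plate 22 below it. This frame turns with the handle: x along the bar. It stands 105 to the right of (box -y from) the wheel's knob.
- controlbox: the fixed control box, grey with a black top plate, 160 (x) by 220 (y) by 63 high; origin under its middle. Wheel axis at y +37, switch axis at y -68; window 30 by 26 at x +56, y +37.
- tin: a square green tin with red band, 75 by 75 by 173 high; bystander, origin under its middle
- cork: a loose cork, diameter 38, 32 high, standing; bystander, origin under its middle
- cigarbox: a small wooden box, 110 by 60 by 30 high; bystander, origin under its middle
- glass: a tasting glass, diameter 64, 85 high; bystander, origin under its middle
Mind the look-alikes: they are no part of the job. What is shaped like the flask3 but pink or purple is not meant.

How it is judged:
By the outcome, as a careful person would: the job done as asked, in the order asked, and still so for the second after the job is handed in, with the robot touching nothing.
Of flask1, flask2, flask3, flask4 only 2 to 4 are there at a start; the rules pass over those that are not, and their reading is None.
At some moment in a run one of flask1, flask2, flask3, flask4 may be knocked a few centimetres aside while the robot is not near it.
Once in a run the grip may slacken for a moment while it holds something.
It also fails if it takes over 210 s, if anything falls off the work surface, if the arm or the gripper's body presses on something with over 40 N, if the wrist force passes 120 N, or if a joint passes its speed limit or range.

## Working session

There is one attempt and no reset: what is moved stays moved. The work goes in short steps, Python scripts to look and compute and a tool call to move; the robot and the scene stay as the last step left them, time stands still between calls to the robot, and variables do not carry over. Pictures are saved under pics/ and viewed, at most 14 in all, crops included, and the job is handed in when it is done.

Besides the shell and the picture viewer there is one more tool, called after ">>>" as name(argument=value, ...), one argument or row to a line, values as JSON. move_arm: Moves the arm, as the interface text tells. Its arguments: {"type":"object","properties":{"series":{"type":"array"}},"required":["series"]}

```bash
ls; mkdir -p pics; python3 - <<'E'
from station import r
import cv2,numpy as np
for n in ("scene","top"):
    c=r.capture(n); cv2.imwrite(f"pics/{n}0.png",c["img"][:,:,::-1]); print(n,c["fx"],c["fy"],c["cx"],c["cy"],np.round(c["origin"],3),np.round(c["orientation"],3).tolist(),[k for k in c])
    for t in ("flask1","rack","coder","board","wheel_grip","switch_grip","controlbox","tin","cork","cigarbox","glass"):
        print(t,[(round(d["score"],2),np.round(d["centre"]).tolist()) for d in r.pinpoint(t,n)])
s=r.sense();print({k:np.round(v,3).tolist() for k,v in s.items()})
E
```

```text
pics
scene 513.2200900606756 513.2200900606756 315.5108471730471 208.1424288243872 [1.095 0.741 1.335] [[-0.746, -0.539, 0.39], [0.665, -0.593, 0.453], [-0.013, 0.598, 0.801]] ['img', 'fx', 'fy', 'cx', 'cy', 'origin', 'orientation']
flask1 [(0.92, [351.0, 308.0]), (0.73, [402.0, 276.0]), (0.69, [434.0, 324.0]), (0.6, [460.0, 268.0])]
rack [(0.74, [282.0, 214.0])]
coder [(0.88, [282.0, 232.0])]
board [(0.93, [320.0, 202.0])]
wheel_grip [(0.77, [240.0, 146.0])]
switch_grip [(0.65, [412.0, 238.0])]
controlbox [(0.81, [237.0, 158.0])]
tin [(0.71, [186.0, 171.0]), (0.52, [300.0, 139.0])]
cork [(0.51, [416.0, 238.0])]
cigarbox [(0.79, [300.0, 140.0])]
glass [(0.86, [201.0, 199.0]), (0.19, [282.0, 234.0])]
top 516.8339997500417 516.8339997500417 313.2576992982549 203.6523641506238 [0.339 0.026 1.724] [[-0.0, 0.995, -0.104], [-1.0, -0.001, -0.002], [-0.002, 0.104, 0.995]] ['img', 'fx', 'fy', 'cx', 'cy', 'origin', 'orientation']
flask1 [(0.92, [217.0, 232.0]), (0.9, [171.0, 218.0]), (0.76, [227.0, 179.0]), (0.57, [190.0, 279.0])]
rack [(0.87, [330.0, 181.0]), (0.59, [226.0, 180.0])]
coder [(0.76, [325.0, 183.0]), (0.47, [241.0, 269.0])]
board [(0.74, [329.0, 238.0])]
wheel_grip [(0.55, [427.0, 209.0])]
switch_grip [(0.48, [458.0, 212.0])]
controlbox [(0.88, [433.0, 215.0])]
tin [(0.97, [455.0, 162.0]), (0.3, [239.0, 271.0])]
cork [(0.67, [243.0, 272.0])]
cigarbox [(0.96, [408.0, 282.0])]
glass [(0.73, [408.0, 154.0])]
{'time_s': 1.2, 'joints': [-53.021, 22.041, 0.452, 0.0, -68.411, -14.816], 'joint_velocities': [0.059, 0.1, -0.023, 0.012, -0.096, 0.086], 'effort': [-0.0, -39.048, 18.762, 4.224, 0.016, -0.0], 'tcp_pos': [0.236, -0.579, 0.223], 'ee_rot': [[-0.926, -0.377, -0.0], [-0.377, 0.926, 0.0], [0.0, 0.0, -1.0]], 'wrist_force': [-0.733, -0.502, 0.678], 'moment': [0.027, -0.052, -0.017], 'gripper_force': 0.0, 'gripper_width': 0.999}
```

View both.

```bash
python3 - <<'E'
import cv2
a=cv2.imread("pics/top0.png");cv2.imwrite("pics/t1.png",cv2.resize(a[110:330,130:500],(800,476),interpolation=cv2.INTER_CUBIC))
E
```

```text
(no output)
```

View pics/scene0.png

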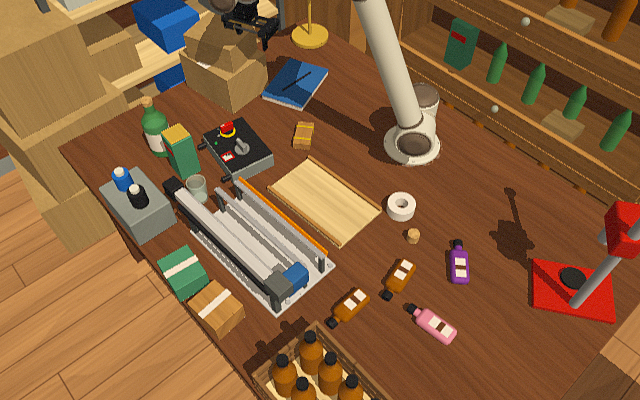

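View pics/t1.png

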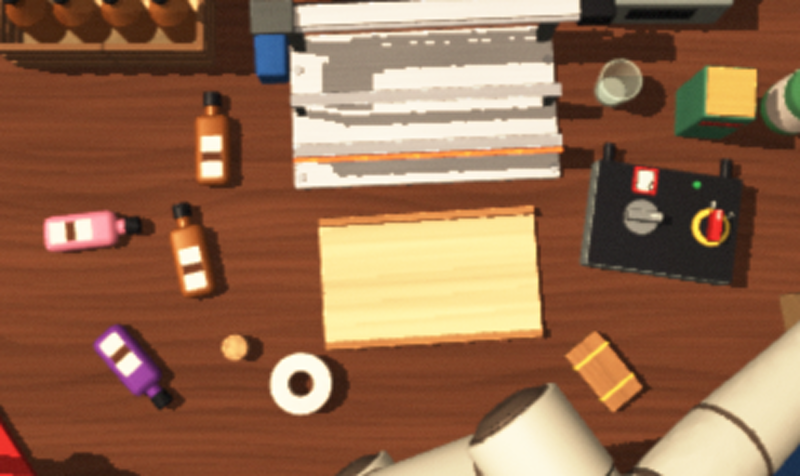

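The top view shows two amber flasks: crop (212,145), which is full-image px (228,177), and crop (193,255), which is px (219,228). The look-alikes are pink (171,218) and purple (190,279), plus the upright amber bottles in the crate at top left. Neither is meant. The rack, board and control box are all in clear view.

```bash
cat > h.py <<'E'
import numpy as np, cv2
from scipy.spatial.transform import Rotation as Ro
from station import r
def ray(c,p,fish=False):
    u=np.array([(p[0]-c["cx"])/c["fx"],(p[1]-c["cy"])/c["fy"]])
    if fish:
        t=np.linalg.norm(u); d=np.array([*(u/t*np.sin(t)),np.cos(t)]) if t>0 else np.array([0,0,1.])
    else: d=np.array([*u,1.])
    return np.array(c["orientation"])@(d*[1,-1,-1])
def plane(c,p,z,fish=False):
    d=ray(c,p,fish);o=np.array(c["origin"]);return o+d*(z-o[2])/d[2]
def proj(c,P,fish=False):
    d=(np.array(c["orientation"]).T@(np.array(P)-c["origin"]))*[1,-1,-1]
    if fish:
        n=np.hypot(d[0],d[1]);t=np.arctan2(n,d[2]);u=d[:2]/max(n,1e-9)*t
    else: u=d[:2]/d[2]
    return u*[c["fx"],c["fy"]]+[c["cx"],c["cy"]]
def mask_pose(c,m,z,fish=False):
    ys,xs=np.nonzero(m); P=np.array([plane(c,(x,y),z,fish)[:2] for x,y in zip(xs,ys)])
    (cx,cy),(w,h),a=cv2.minAreaRect((P*1000).astype(np.float32))
    if w<h: w,h,a=h,w,a+90
    return np.array([cx,cy])/1000,np.round([w,h]),(a+90)%180-90,P.mean(0)
def down(yaw,tilt=0):
    "tool pointing down, tool x at yaw deg; then pitched so that tool z leans to +x by tilt"
    R=np.array([[np.cos(np.radians(yaw)),np.sin(np.radians(yaw)),0],[np.sin(np.radians(yaw)),-np.cos(np.radians(yaw)),0],[0,0,-1.]])
    return Ro.from_euler("y",-tilt,degrees=True).as_matrix()@R
def plan(wps,pos=None,R=None):
    "wps: list of (pos,R,nrows or None,grip)"
    s=r.sense(); p=np.array(s["tcp_pos"]) if pos is None else np.array(pos); R=np.array(s["ee_rot"]) if R is None else R
    for P,Rt,n,g in wps:
        P=np.array(P,float);Rt=R if Rt is None else Rt
        w=Ro.from_matrix(R.T@Rt).as_rotvec(); d=P-p
        need=max(1,int(np.ceil(max(np.linalg.norm(d)/.0499,np.linalg.norm(w)/.1-1e-3)))); n=n or need
        n=max(n,need); out=[]
        for k in range(n):
            sh=R.T@(P-p)/(n-k)/.5; out.append([np.round(w/n/.1,3).tolist(),np.round(sh,4).tolist(),g])
            p=p+R@(np.round(sh,4)*.5); R=R@Ro.from_rotvec(np.round(w/n/.1,3)*.1).as_matrix()
        print(f"-- {n} rows ->",np.round(P,3)); 
        if np.linalg.norm(w)<1e-3: print(n,"x",out[0])
        else:
            for o in out: print(o)
    return p,R
E
python3 - <<'E'
from h import *
c=r.capture("top"); 
for d in r.cut_out("flask1","top"):
    print("flask",round(d["score"],2),np.round(d["centre"]),mask_pose(c,d["pixels"],.02), c["img"][d["pixels"]].mean(0).round())
for t,z in (("wheel_grip",.085),("switch_grip",.085),("controlbox",0),("board",0),("rack",.095),("cork",0),("glass",0),("tin",0),("cigarbox",0)):
    print(t,[plane(c,d["centre"],z).round(3) for d in r.pinpoint(t,"top")[:1]])
for t,z in (("controlbox",.063),("board",.02),("cork",.03),("glass",.08),("tin",.17),("cigarbox",.03)):
    d=r.cut_out(t,"top")
    if d: print(t,"cut",mask_pose(c,d[0]["pixels"],z))
hsv=cv2.cvtColor(c["img"],cv2.COLOR_RGB2HSV)
m=cv2.inRange(hsv,(8,160,150),(20,255,255)); m[:170]=0;m[:,:255]=0;m[:,400:]=0;m[190:]=0
ys,xs=np.nonzero(m);print(len(xs))
if len(xs):
    P=np.array([plane(c,(x,y),.106) for x,y in zip(xs,ys)]);print("orange",P.min(0),P.max(0),np.polyfit(P[:,1],P[:,0],1),P.mean(0))
E
```

```text
flask 0.95 [191. 280.] (array([0.26805688, 0.42400079]), array([145.,  56.]), 42.534332275390625, array([0.27294859, 0.42890168])) [150. 100. 133.]
flask 0.84 [219. 228.] (array([0.44698099, 0.34291751]), array([147.,  58.]), 13.634105682373047, array([0.43860107, 0.34139315])) [171. 121.  85.]
flask 0.78 [171. 217.] (array([0.47753625, 0.49346201]), array([147.,  54.]), -83.64726066589355, array([0.47671604, 0.50194398])) [212. 151. 147.]
flask 0.66 [227. 176.] (array([0.61712286, 0.31352719]), array([149.,  53.]), 0.8678011298179626, array([0.61273775, 0.31188504])) [169. 119.  84.]
wheel_grip [array([ 0.497, -0.325,  0.085])]
switch_grip [array([ 0.487, -0.435,  0.085])]
controlbox [array([ 0.485, -0.38 ,  0.   ])]
board [array([ 0.405, -0.021,  0.   ])]
rack []
cork [array([0.302, 0.276, 0.   ])]
glass [array([ 0.695, -0.296,  0.   ])]
tin [array([ 0.654, -0.446,  0.   ])]
cigarbox [array([ 0.265, -0.266,  0.   ])]
board cut (array([ 0.40457132, -0.02144899]), array([328., 200.]), -86.51748442649841, array([ 0.40410453, -0.02137061]))
cork cut (array([0.29946246, 0.27024765]), array([43., 38.]), -76.03059387207031, array([0.29966936, 0.27076582]))
glass cut (array([ 0.6910224 , -0.30241129]), array([77., 64.]), -46.031578063964844, array([ 0.69202356, -0.302742  ]))
tin cut (array([ 0.64487073, -0.42207047]), array([110., 101.]), 88.47830963134766, array([ 0.64459085, -0.42218754]))
cigarbox cut (array([ 0.26384866, -0.27994684]), array([116.,  64.]), 38.32919692993164, array([ 0.26261027, -0.28008576]))
260
orange [ 0.57070456 -0.21378654  0.106     ] [0.58966714 0.18149557 0.106     ] [-0.04059707  0.57875973] [ 0.57966315 -0.02225347  0.106     ]
```

```bash
python3 - <<'E'
from h import *
c=r.capture("wrist");s=r.sense()
R=np.array(s["ee_rot"]);print("cam in tool",R.T@(np.array(c["origin"])-s["tcp_pos"]),(R.T@np.array(c["orientation"])).round(3).tolist(),c["fx"],c["cx"],c["cy"])
plan([((.47,-.35,.24),down(180),None,1)])
E
```

```text
cam in tool [ 8.38348904e-02  3.50981229e-05 -1.61160162e-01] [[0.001, 0.953, 0.302], [1.0, -0.001, -0.0], [0.0, 0.302, -0.953]] 309.70691628693146 318.9465037305929 197.7152518327192
-- 7 rows -> [ 0.47 -0.35  0.24]
[[0.0, -0.0, 0.553], [-0.0866, 0.0353, -0.005], 1]
[[0.0, -0.0, 0.553], [-0.0846, 0.04, -0.005], 1]
[[0.0, -0.0, 0.553], [-0.0822, 0.0447, -0.005], 1]
[[0.0, -0.0, 0.553], [-0.0796, 0.0491, -0.005], 1]
[[0.0, -0.0, 0.553], [-0.0768, 0.0535, -0.005], 1]
[[0.0, -0.0, 0.553], [-0.0737, 0.0576, -0.005], 1]
[[0.0, -0.0, 0.553], [-0.0704, 0.0616, -0.0049], 1]
```

>>> move_arm(
  series=[
    [[0,0,0.553],[-0.0866,0.0353,-0.005],1],
    [[0,0,0.553],[-0.0846,0.04,-0.005],1],
    [[0,0,0.553],[-0.0822,0.0447,-0.005],1],
    [[0,0,0.553],[-0.0796,0.0491,-0.005],1],
    [[0,0,0.553],[-0.0768,0.0535,-0.005],1],
    [[0,0,0.553],[-0.0737,0.0576,-0.005],1],
    [[0,0,0.553],[-0.0704,0.0616,-0.005],1],
    [[0,0,0],[0,0,0],1],
  ],
)

```text
time_s: 2.9
tcp_pos: [0.4737, -0.3467, 0.2404]
ee_rot: [[-1.0, -0.005, 0.002], [-0.005, 1.0, -0.0], [-0.002, -0.0, -1.0]]
wrist_force: [-0.8, -0.4, -0.5]
gripper_width: 1.0
gripper_force: 0.0
```

```bash
python3 - <<'E'
from h import *
c=r.capture("wrist");s=r.sense();cv2.imwrite("pics/w1.png",c["img"][:,:,::-1]);print(s["tcp_pos"],s["joints"])
for t in("wheel_grip","switch_grip"):
    print(t,[(d["score"],d["centre"],plane(c,d["centre"],.085,True).round(4)) for d in r.pinpoint(t,"wrist")])
    for d in r.cut_out(t,"wrist")[:1]: print(mask_pose(c,d["pixels"],.098,True))
E
```

```text
[ 0.47192059 -0.34804647  0.2401659 ] [-2.05965801e+01  1.75937126e+01 -3.59273863e+00 -3.09353861e-03
 -6.87842544e+01 -6.91601077e+01]
wheel_grip [(0.75, [329.7, 199.4], array([ 0.4923, -0.3352,  0.085 ]))]
switch_grip [(0.69, [234.4, 187.0], array([ 0.4788, -0.4388,  0.085 ]))]
(array([ 0.47497943, -0.43437845]), array([49., 37.]), -48.48236846923828, array([ 0.47377565, -0.43089654]))
```

View pics/w1.png

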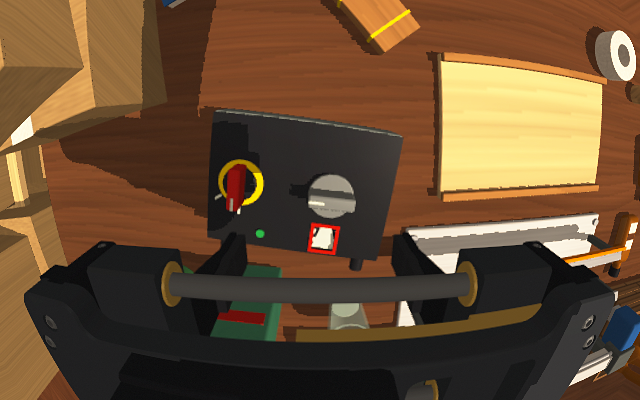

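The wrist view shows the knob at px (331,196), the red handle at (236,187) and the red-framed window at (323,238). I'll enlarge the window, turned upright.

```bash
python3 - <<'E'
import cv2
a=cv2.imread("pics/w1.png")[150:260,210:370]
cv2.imwrite("pics/w1c.png",cv2.resize(cv2.rotate(a,cv2.ROTATE_180),(800,550),interpolation=cv2.INTER_CUBIC))
E
```

```text
(no output)
```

View pics/w1c.png

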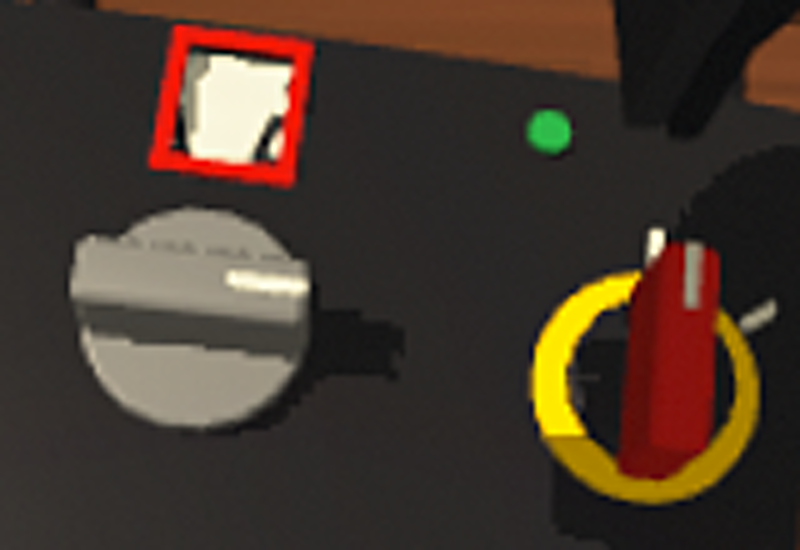

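```bash
python3 - <<'E'
from h import *
plan([((.493,-.334,.18),down(263.8),None,1)])
E
```

```text
-- 15 rows -> [ 0.493 -0.334  0.18 ]
[[0.0, -0.0, -0.976], [-0.0032, 0.0022, 0.008], 1]
[[0.0, -0.0, -0.976], [-0.0034, 0.0019, 0.008], 1]
[[0.0, -0.0, -0.976], [-0.0036, 0.0016, 0.008], 1]
[[0.0, -0.0, -0.976], [-0.0037, 0.0012, 0.008], 1]
[[0.0, -0.0, -0.976], [-0.0038, 0.0008, 0.008], 1]
[[0.0, -0.0, -0.976], [-0.0038, 0.0005, 0.008], 1]
[[0.0, -0.0, -0.976], [-0.0039, 0.0001, 0.008], 1]
[[0.0, -0.0, -0.976], [-0.0039, -0.0003, 0.008], 1]
[[0.0, -0.0, -0.976], [-0.0038, -0.0006, 0.008], 1]
[[0.0, -0.0, -0.976], [-0.0037, -0.001, 0.008], 1]
[[0.0, -0.0, -0.976], [-0.0036, -0.0014, 0.008], 1]
[[0.0, -0.0, -0.976], [-0.0035, -0.0017, 0.008], 1]
[[0.0, -0.0, -0.976], [-0.0033, -0.0021, 0.008], 1]
[[0.0, -0.0, -0.976], [-0.0031, -0.0024, 0.0079], 1]
[[0.0, -0.0, -0.976], [-0.0028, -0.0026, 0.008], 1]
```

>>> move_arm(
  series=[
    [[0,0,-1],[-0.042,0.028,0.06],1],
    [[0,0,-1],[0,0,0.06],1],
    [[0,0,-1],[0,0,0],1],
    [[0,0,-1],[0,0,0],1],
    [[0,0,-1],[0,0,0],1],
    [[0,0,-1],[0,0,0],1],
    [[0,0,-1],[0,0,0],1],
    [[0,0,-1],[0,0,0],1],
    [[0,0,-1],[0,0,0],1],
    [[0,0,-1],[0,0,0],1],
    [[0,0,-1],[0,0,0],1],
    [[0,0,-1],[0,0,0],1],
  ],
)

```text
time_s: 4.35
tcp_pos: [0.4898, -0.3373, 0.1801]
ee_rot: [[-0.361, -0.933, -0.0], [-0.933, 0.361, 0.0], [0.0, 0.0, -1.0]]
wrist_force: [-0.2, -0.5, -0.1]
gripper_width: 0.996
gripper_force: 0.0
```

>>> move_arm(
  series=[
    [[0,0,-1],[0,0,0],1],
    [[0,0,-1],[0,0,0],1],
    [[0,0,-0.63],[0,0,0],1],
    [[0,0,0],[0,0,0],1],
    [[0,0,0],[0,0,0],1],
  ],
)

```text
time_s: 4.85
tcp_pos: [0.4903, -0.3368, 0.18]
ee_rot: [[-0.111, -0.994, -0.0], [-0.994, 0.111, 0.0], [-0.0, 0.0, -1.0]]
wrist_force: [0.1, 0.9, 0.1]
gripper_width: 0.998
gripper_force: 0.0
```

```bash
python3 - <<'E'
from h import *
c=r.capture("wrist");s=r.sense();cv2.imwrite("pics/w2.png",c["img"][:,:,::-1]);print(s["tcp_pos"],s["ee_rot"][:,0],s["joints"])
for t in("wheel_grip","switch_grip"):
    print(t,[(d["score"],d["centre"],plane(c,d["centre"],.085,True).round(4)) for d in r.pinpoint(t,"wrist")])
    for d in r.cut_out(t,"wrist")[:1]: print(d["centre"],mask_pose(c,d["pixels"],.09,True))
E
```

```text
[ 0.49040306 -0.33665238  0.18006823] [-1.10363051e-01 -9.93891341e-01 -4.71119537e-06] [-1.88847926e+01  2.09968666e+01 -7.53356858e+00  8.25576334e-04
 -6.14740660e+01  1.25481540e+01]
wheel_grip [(0.88, [315.6, 205.6], array([ 0.4933, -0.3324,  0.085 ]))]
[309.2, 194.8] (array([ 0.51078128, -0.34713483]), array([85., 56.]), -31.44141387939453, array([ 0.50347862, -0.34158747]))
switch_grip [(0.61, [319.4, 83.4], array([ 0.4785, -0.4357,  0.085 ]))]
[317.4, 82.2] (array([ 0.47939874, -0.43810098]), array([41., 39.]), -48.32503890991211, array([ 0.47957168, -0.4366338 ]))
```

View pics/w2.png

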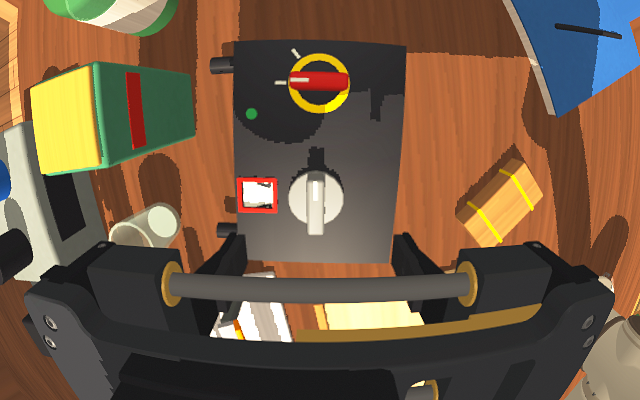

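The knob bar lies along the image vertical at px (316,205), so the tool is already aligned with it. I'll grip it and turn it clockwise by about 4.5 digits.

>>> move_arm(
  series=[
    [[0,0,0],[-0.008,-0.0044,0],0.5],
    [[0,0,0],[0,0,0],0.5],
    [[0,0,0],[0,0,0],0.5],
    [[0,0,0],[0,0,0.072],0.5],
    [[0,0,0],[0,0,0.072],0.5],
    [[0,0,0],[0,0,0.072],0.5],
    [[0,0,0],[0,0,0],0.5],
    [[0,0,0],[0,0,0],0],
    [[0,0,0],[0,0,0],0],
    [[0,0,0],[0,0,0],0],
    [[0,0,0],[0,0,0],0],
    [[0,0,0],[0,0,0],0],
  ],
)

```text
time_s: 6.3
tcp_pos: [0.4941, -0.3324, 0.0734]
ee_rot: [[-0.108, -0.994, 0.002], [-0.994, 0.108, -0.001], [0.001, -0.002, -1.0]]
wrist_force: [-0.4, -0.1, 3.4]
gripper_width: 0.169
gripper_force: 30.0
```

>>> move_arm(
  series=[
    [[0,0,1],[0,0,0],0],
    [[0,0,1],[0,0,0],0],
    [[0,0,1],[0,0,0],0],
    [[0,0,1],[0,0,0],0],
    [[0,0,1],[0,0,0],0],
    [[0,0,1],[0,0,0],0],
    [[0,0,1],[0,0,0],0],
    [[0,0,1],[0,0,0],0],
    [[0,0,1],[0,0,0],0],
    [[0,0,1],[0,0,0],0],
    [[0,0,1],[0,0,0],0],
    [[0,0,1],[0,0,0],0],
  ],
)

```text
time_s: 7.5
tcp_pos: [0.4952, -0.3334, 0.0734]
ee_rot: [[-0.966, -0.257, 0.004], [-0.257, 0.966, -0.003], [-0.003, -0.003, -1.0]]
wrist_force: [1.0, -2.3, 1.3]
gripper_width: 0.17
gripper_force: 30.0
```

>>> move_arm(
  series=[
    [[0,0,1],[0,0,0],0],
    [[0,0,1],[0,0,0],0],
    [[0,0,1],[0,0,0],0],
    [[0,0,1],[0,0,0],0],
    [[0,0,1],[0,0,0],0],
    [[0,0,1],[0,0,0],0],
    [[0,0,1],[0,0,0],0],
    [[0,0,1],[0,0,0],0],
    [[0,0,1],[0,0,0],0],
    [[0,0,1],[0,0,0],0],
    [[0,0,1],[0,0,0],0],
    [[0,0,1],[0,0,0],0],
  ],
)

```text
time_s: 8.7
tcp_pos: [0.4947, -0.3347, 0.0734]
ee_rot: [[-0.589, 0.808, 0.003], [0.808, 0.589, -0.004], [-0.005, 0.0, -1.0]]
wrist_force: [0.1, -8.4, 0.4]
gripper_width: 0.169
gripper_force: 30.0
```

>>> move_arm(
  series=[
    [[0,0,1],[0,0,0],0],
    [[0,0,1],[0,0,0],0],
    [[0,0,1],[0,0,0],0],
    [[0,0,1],[0,0,0],0],
    [[0,0,0.27],[0,0,0],0],
    [[0,0,0],[0,0,0],0],
    [[0,0,0],[0,0,0],0],
  ],
)

```text
time_s: 9.4
tcp_pos: [0.4943, -0.3349, 0.0734]
ee_rot: [[-0.205, 0.979, 0.002], [0.979, 0.205, -0.004], [-0.004, 0.001, -1.0]]
wrist_force: [-0.7, -8.4, -0.1]
gripper_width: 0.168
gripper_force: 30.0
```

```bash
python3 - <<'E'
from h import *
c=r.capture("wrist");s=r.sense();cv2.imwrite("pics/w3.png",c["img"][:,:,::-1]);print(s["tcp_pos"],s["ee_rot"],s["joints"],s["moment"])
yaw=-6.2;d=np.radians(yaw);p=proj(c,[.493+.056*np.cos(d),-.333+.056*np.sin(d),.063],True);print(p)
x,y=p.astype(int);a=c["img"][max(0,y-40):y+40,max(0,x-50):x+50,::-1]
cv2.imwrite("pics/w3c.png",cv2.resize(a,None,fx=6,fy=6,interpolation=cv2.INTER_CUBIC))
E
```

```text
[ 0.49425609 -0.33490893  0.07341325] [[-0.20531031  0.9786942   0.00231114]
 [ 0.97868677  0.20531836 -0.00407187]
 [-0.00445964  0.00142589 -0.99998904]] [ -18.50150543   27.43953602  -14.62221321    0.24216464  -47.73889603
 -149.81307468] [-2.542121    0.39191295 -0.04369603]
[400.16873045 262.61857011]
```

View pics/w3c.png

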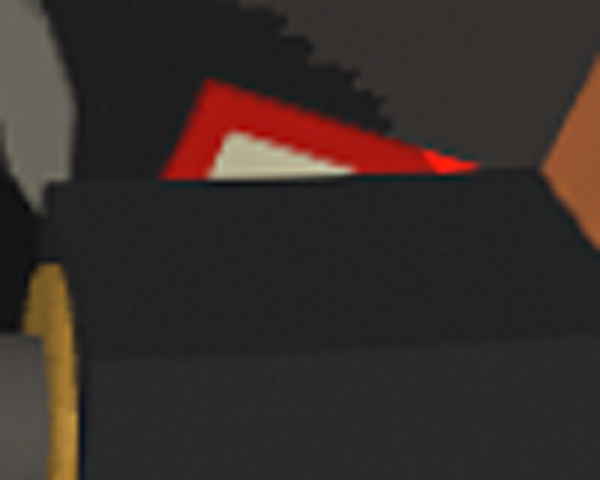

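The gripper hides the window, so I'll let go, rise and look again.

>>> move_arm(
  series=[
    [[0,0,0],[0,0,0],0.5],
    [[0,0,0],[0,0,0],0.5],
    [[0,0,0],[0,0,0],0.5],
    [[0,0,0],[0,0,0],0.5],
    [[0,0,0],[0,0,-0.09],0.5],
    [[0,0,0],[0,0,-0.09],0.5],
    [[0,0,0],[0,0,-0.09],0.5],
    [[0,0,0],[0,0,0],0.5],
    [[0,0,0],[0,0,0],0.5],
  ],
)

```text
time_s: 10.35
tcp_pos: [0.4941, -0.332, 0.2083]
ee_rot: [[-0.205, 0.979, 0.003], [0.979, 0.205, -0.0], [-0.001, 0.003, -1.0]]
wrist_force: [-0.3, -0.1, -0.7]
gripper_width: 0.496
gripper_force: 0.0
```

```bash
python3 - <<'E'
from h import *
c=r.capture("wrist");s=r.sense();cv2.imwrite("pics/w4.png",c["img"][:,:,::-1]);print(s["tcp_pos"])
# upright ortho view of box top, 0.25mm... 
yaw=np.radians(-6.2);ex=np.array([np.cos(yaw),np.sin(yaw),0]);ey=np.array([-np.sin(yaw),np.cos(yaw),0])
W=np.zeros((320,320,2),np.float32)
for i in range(320):
    for j in range(320):
        P=np.array([.493,-.333,.063])+ex*(.09-i*.0004)+ey*(.064-j*.0004);W[i,j]=proj(c,P,True)
o=cv2.remap(c["img"],W,None,cv2.INTER_CUBIC)[:,:,::-1];cv2.imwrite("pics/w4o.png",cv2.resize(o,None,fx=1.8,fy=1.8))
E
```

```text
[ 0.49319986 -0.33163326  0.20656314]
```

View pics/w4o.png

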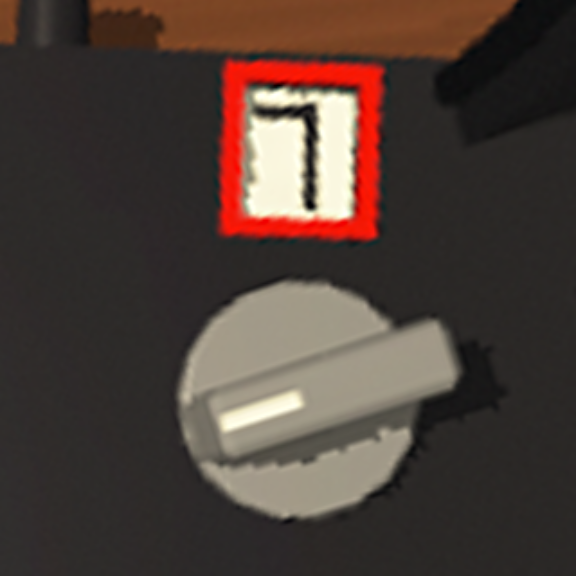

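The window now shows a 7, slightly left of centre. I'll measure the frame's heading and the digit's offset.

```bash
python3 - <<'E'
from h import *
def redrect(img,c):
    hsv=cv2.cvtColor(img,cv2.COLOR_RGB2HSV)
    m=cv2.inRange(hsv,(0,180,110),(6,255,255))|cv2.inRange(hsv,(175,180,110),(180,255,255))
    n,l,st,ce=cv2.connectedComponentsWithStats(m,connectivity=8)
    for i in range(1,n):
        P=plane(c,ce[i],.063,True)
        if st[i,4]>60 and np.hypot(P[0]-.548,P[1]+.341)<.02: print(st[i],mask_pose(c,l==i,.064,True)[:3],l.shape); yield l==i,st[i]
c=r.capture("wrist")
for m,st in redrect(c["img"],c):
    f=cv2.morphologyEx(m.astype(np.uint8),cv2.MORPH_CLOSE,np.ones((25,25))).astype(bool)
    g=c["img"].max(2); k=cv2.erode(f.astype(np.uint8),np.ones((7,7))).astype(bool)&~m
    dk=k&(g<90); 
    print(k.sum(),dk.sum(), "window",[mask_pose(c,k,z,True)[3].round(4) for z in(.063,.059)],"glyph",[(mask_pose(c,dk,z,True)[0].round(4)) for z in(.063,.059)])
s=r.sense();R=np.array(s["ee_rot"])
T=np.array([[.001,.953,.302],[1,-.001,0],[0,.302,-.953]])
R2=down(263.67);c2=dict(c,origin=np.array([.4904,-.33665,.18007])+R2@[.08383,0,-.16116],orientation=R2@T)
list(redrect(cv2.imread("pics/w2.png")[:,:,::-1].copy(),c2))
img=cv2.imread("pics/top0.png")[:,:,::-1].copy();ct=r.capture("top")
for w in (ct,):
    hsv=cv2.cvtColor(w["img"],cv2.COLOR_RGB2HSV);P=plane(w,(0,0),.063)
    m=(hsv[:,:,2]<75);n,l,st,ce=cv2.connectedComponentsWithStats(m.astype(np.uint8))
    i=max(range(1,n),key=lambda i:st[i,4]*(np.hypot(*(plane(w,ce[i],.063)[:2]-[.485,-.38]))<.06));print("box",st[i],mask_pose(w,l==i,.063)[:3])
E
```

```text
[347 185  46  41 520] (array([ 0.54912195, -0.34150015]), array([39., 35.]), -8.427528381347656) (400, 640)
643 70 window [array([ 0.5488, -0.3413]), array([ 0.5497, -0.3425])] glyph [array([ 0.5541, -0.3396]), array([ 0.5551, -0.3408])]
[237 177  41  36 578] (array([ 0.54938397, -0.34188831]), array([39., 35.]), -6.856658935546875) (400, 640)
box [ 129   73   92   57 1124] (array([0.85428442, 0.48736261]), array([299., 190.]), 89.9395980834961)
```

>>> move_arm(
  series=[
    [[0,0,0],[0,0,0.088],0.5],
    [[0,0,0],[0,0,0.088],0.5],
    [[0,0,0],[0,0,0.088],0.5],
    [[0,0,0],[0,0,0],0],
    [[0,0,0],[0,0,0],0],
    [[0,0,0],[0,0,0],0],
    [[0,0,0],[0,0,0],0],
    [[0,0,0.35],[0,0,0],0],
    [[0,0,0],[0,0,0],0],
    [[0,0,0],[0,0,0],0],
    [[0,0,0],[0,0,0],0.5],
    [[0,0,0],[0,0,0],0.5],
  ],
)

```text
time_s: 11.7
tcp_pos: [0.4942, -0.3322, 0.0757]
ee_rot: [[-0.171, 0.985, 0.002], [0.985, 0.171, -0.0], [-0.001, 0.002, -1.0]]
wrist_force: [-0.2, -0.6, -0.7]
gripper_width: 0.279
gripper_force: 0.0
```

>>> move_arm(
  series=[
    [[0,0,0],[0,0,0],0.5],
    [[0,0,0],[0,0,0],0.5],
    [[0,0,0],[0,0,-0.09],0.5],
    [[0,0,0],[0,0,-0.09],0.5],
    [[0,0,0],[0,0,-0.09],1],
    [[0,0,0],[0,0,0],1],
  ],
)

```text
time_s: 12.3
tcp_pos: [0.4972, -0.3341, 0.2178]
ee_rot: [[-0.172, 0.985, 0.013], [0.985, 0.172, -0.007], [-0.009, 0.012, -1.0]]
wrist_force: [0.5, -0.0, 0.3]
gripper_width: 0.605
gripper_force: 0.0
```

```bash
python3 - <<'E'
from h import *
c=r.capture("wrist");s=r.sense();print(s["tcp_pos"],s["ee_rot"][:,0])
yaw=np.radians(-7.8);ex=np.array([np.cos(yaw),np.sin(yaw),0]);ey=np.array([-np.sin(yaw),np.cos(yaw),0])
W=np.zeros((200,200,2),np.float32)
for i in range(200):
    for j in range(200):
        P=np.array([.493,-.333,.063])+ex*(.076-i*.0002)+ey*(.02-j*.0002);W[i,j]=proj(c,P,True)
o=cv2.remap(c["img"],W,None,cv2.INTER_CUBIC)[:,:,::-1];cv2.imwrite("pics/w5o.png",cv2.resize(o,None,fx=2,fy=2))
plan([((.43,.27,.25),down(188),None,1)])
E
```

```text
[ 0.49554755 -0.3329147   0.21392841] [-0.17109333  0.9852453  -0.00433291]
-- 16 rows -> [0.43 0.27 0.25]
[[0.002, 0.006, -0.962], [0.0756, 0.0049, -0.0048], 1]
[[0.002, 0.006, -0.962], [0.0748, 0.0121, -0.0048], 1]
[[0.002, 0.006, -0.962], [0.0733, 0.0192, -0.0047], 1]
[[0.002, 0.006, -0.962], [0.0711, 0.0262, -0.0047], 1]
[[0.002, 0.006, -0.962], [0.0683, 0.0329, -0.0046], 1]
[[0.002, 0.006, -0.962], [0.0648, 0.0393, -0.0046], 1]
[[0.002, 0.006, -0.962], [0.0608, 0.0453, -0.0046], 1]
[[0.002, 0.006, -0.962], [0.0561, 0.051, -0.0046], 1]
[[0.002, 0.006, -0.962], [0.051, 0.0561, -0.0045], 1]
[[0.002, 0.006, -0.962], [0.0453, 0.0608, -0.0045], 1]
[[0.002, 0.006, -0.962], [0.0393, 0.0648, -0.0045], 1]
[[0.002, 0.006, -0.962], [0.0329, 0.0683, -0.0045], 1]
[[0.002, 0.006, -0.962], [0.0262, 0.0712, -0.0045], 1]
[[0.002, 0.006, -0.962], [0.0192, 0.0733, -0.0045], 1]
[[0.002, 0.006, -0.962], [0.0121, 0.0749, -0.0045], 1]
[[0.002, 0.006, -0.962], [0.0049, 0.0756, -0.0045], 1]
```

View pics/w5o.png

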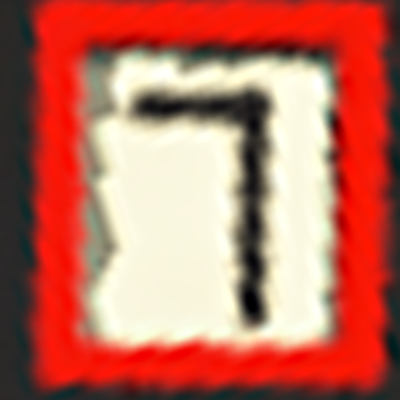

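The 7 is upright and within about 1 mm of centre: digit middle at px 201, window middle at px 210. Next, the flasks.

>>> move_arm(
  series=[
    [[0,0,-0.962],[0.0756,0.0049,-0.005],1],
    [[0,0,-0.962],[0.0748,0.0121,-0.005],1],
    [[0,0,-0.962],[0.0733,0.0192,-0.005],1],
    [[0,0,-0.962],[0.0711,0.0262,-0.005],1],
    [[0,0,-0.962],[0.0683,0.0329,-0.005],1],
    [[0,0,-0.962],[0.0648,0.0393,-0.005],1],
    [[0,0,-0.962],[0.0608,0.0453,-0.005],1],
    [[0,0,-0.962],[0.0561,0.051,-0.005],1],
    [[0,0,-0.962],[0.051,0.0561,-0.005],1],
    [[0,0,-0.962],[0.0453,0.0608,-0.005],1],
    [[0,0,-0.962],[0.0393,0.0648,-0.005],1],
    [[0,0,-0.962],[0.0329,0.0683,-0.005],1],
  ],
)

```text
time_s: 13.55
tcp_pos: [0.4436, 0.1212, 0.2388]
ee_rot: [[-0.971, 0.238, -0.002], [0.238, 0.971, -0.001], [0.002, -0.002, -1.0]]
wrist_force: [0.8, -0.2, -0.1]
gripper_width: 1.0
gripper_force: 0.0
```

>>> move_arm(
  series=[
    [[0,0,-0.962],[0.0262,0.0712,-0.005],1],
    [[0,0,-0.962],[0.0192,0.0733,-0.005],1],
    [[0,0,-0.962],[0.0121,0.0749,-0.005],1],
    [[0,0,-0.962],[0.0049,0.0756,-0.005],1],
    [[0,0,0],[0,0,0],1],
    [[0,0,0],[0,0,0],1],
    [[0,0,0],[0,0,0],1],
  ],
)

```text
time_s: 14.25
tcp_pos: [0.4281, 0.2697, 0.249]
ee_rot: [[-0.99, -0.138, -0.002], [-0.138, 0.99, -0.002], [0.002, -0.001, -1.0]]
wrist_force: [0.4, 0.1, -0.0]
gripper_width: 1.006
gripper_force: 0.0
```

```bash
python3 - <<'E'
from h import *
c=r.capture("wrist");s=r.sense();cv2.imwrite("pics/w6.png",c["img"][:,:,::-1]);print(s["tcp_pos"],s["ee_rot"][:,0],s["joints"])
for d in r.cut_out("flask1","wrist"):
    print("flask",round(d["score"],2),np.round(d["centre"]),mask_pose(c,d["pixels"],.018,True), c["img"][d["pixels"]].mean(0).round())
for d in r.pinpoint("flask1","wrist"): print(round(d["score"],2),d["centre"],plane(c,d["centre"],.016,True).round(4))
for t,z in (("rack",.095),("board",0)):
    print(t,[plane(c,d["centre"],z,True).round(4) for d in r.pinpoint(t,"wrist")])
# orange stop, top at .106
hsv=cv2.cvtColor(c["img"],cv2.COLOR_RGB2HSV);m=cv2.inRange(hsv,(8,200,190),(20,255,255))
n,l,st,ce=cv2.connectedComponentsWithStats(m)
for i in range(1,n):
    if st[i,4]>60: print("or",st[i],mask_pose(c,l==i,.106,True)[:3])
E
```

```text
[0.42829307 0.26955268 0.24936438] [-0.99042561 -0.13804134  0.00130495] [ 5.05856036e+01  9.30362373e+00 -1.33136362e+01 -1.16427261e-02
 -6.74744908e+01 -1.32646569e+02]
flask 0.96 [455.  77.] (array([0.26768417, 0.42491226]), array([147.,  60.]), 41.72852325439453, array([0.27254236, 0.42825358])) [148.  97. 138.]
flask 0.75 [330. 274.] (array([0.6160166 , 0.31507431]), array([151.,  56.]), 3.293562650680542, array([0.60060081, 0.31320038])) [156. 102.  52.]
flask 0.57 [467. 221.] (array([0.47792719, 0.49513977]), array([156.,  59.]), -81.81202220916748, array([0.47653224, 0.49905237])) [198. 137. 137.]
flask 0.55 [373. 181.] (array([0.44815967, 0.34585474]), array([149.,  56.]), 13.12887191772461, array([0.43720146, 0.34304423])) [175. 123.  75.]
0.97 [474.7, 224.3] [0.4771 0.5134 0.016 ]
0.81 [459.4, 80.9] [0.2804 0.4378 0.016 ]
0.74 [371.8, 175.6] [0.4283 0.3399 0.016 ]
0.62 [332.0, 284.3] [0.6011 0.3136 0.016 ]
rack []
board [array([ 0.4039, -0.019 ,  0.    ]), array([0.4301, 0.3442, 0.    ])]
or [370 142  23  73 612] (array([0.41183643, 0.33137067]), array([77., 24.]), 11.90213680267334)
or [ 22 242  55  18 183] (array([ 0.5838327 , -0.13694113]), array([145.,   7.]), -86.89198613166809)
or [347 264   7  13  64] (array([0.52088049, 0.31785889]), array([16.,  7.]), 7.094080448150635)
or [334 305  12   9  78] (array([0.57817511, 0.31581729]), array([14., 13.]), -83.07988405227661)
```

View pics/w6.png

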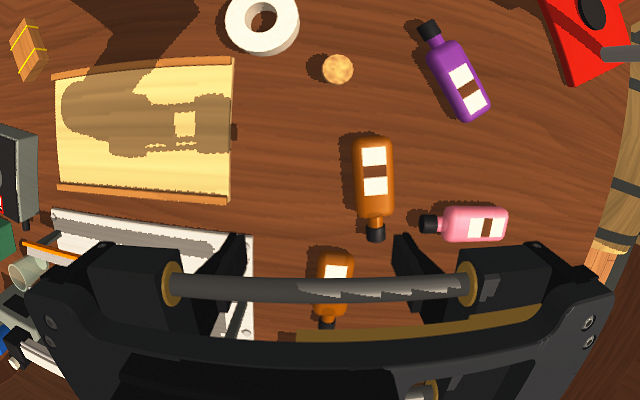

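```bash
cat >> h.py <<'E'
PHI=np.radians(2.8);O=np.array([.586,-.016,.095])
def rackR(phi=PHI):
    c,s,C,S=np.cos(phi),np.sin(phi),np.cos(np.radians(20)),np.sin(np.radians(20))
    ex=np.array([c*C,s*C,S]);ez=np.array([-c*S,-s*S,C]);ey=np.array([-s,c,0]);return ex,ey,ez
def rack(x,y,z): ex,ey,ez=rackR();return O+ex*x+ey*y+ez*z
def rackT(): ex,ey,ez=rackR();return np.column_stack([-ex,ey,-ez])
E
python3 - <<'E'
from h import *
c=r.capture("top")
p=plane(c,(266.4,196.5),.012);q=plane(c,(389,192.3),.012);print("plate front",p,q,np.degrees(np.arctan2(-(p-q)[0],(p-q)[1])))
for t,z in(("rack",.095),("coder",0)): print(t,[(d["score"],plane(c,d["centre"],z).round(4)) for d in r.pinpoint(t,"top")])
# white/bright plate & stop profile across x at several columns
hsv=cv2.cvtColor(c["img"],cv2.COLOR_RGB2HSV);m=cv2.inRange(hsv,(6,150,120),(22,255,255));m[:165]=0;m[192:]=0
X=[]
for u in range(272,384,4):
    v=np.nonzero(m[:,u])[0]
    if len(v): X.append(plane(c,(u,v.mean()),.106)[:2])
X=np.array(X);k=np.polyfit(X[:,1],X[:,0],1);print(k,np.polyval(k,-.016),np.std(X[:,0]-np.polyval(k,X[:,1])))
pp,R=plan([((.424,.339,.08),down(193.3),None,1)]);plan([((.424,.339,.003),None,None,1)],pp,R)
E
```

```text
plate front [0.54213107 0.18541905 0.012     ] [ 0.55598674 -0.22368458  0.012     ] 1.9397725170023397
rack [(0.72, array([ 0.5915, -0.0231,  0.095 ])), (0.4, array([ 0.4753, -0.352 ,  0.095 ]))]
coder [(0.8, array([ 0.5851, -0.0178,  0.    ]))]
[-0.04170943  0.57864036] 0.5793077087102348 0.0008585163396718679
-- 4 rows -> [0.424 0.339 0.08 ]
[[0.0, 0.0, -0.232], [-0.0025, 0.0344, 0.0851], 1]
[[0.0, 0.0, -0.232], [-0.0033, 0.0343, 0.0851], 1]
[[0.0, 0.0, -0.232], [-0.004, 0.0342, 0.0851], 1]
[[0.0, 0.0, -0.232], [-0.0048, 0.034, 0.085], 1]
-- 2 rows -> [0.424 0.339 0.003]
2 x [[0.0, 0.0, 0.0], [-0.0, 0.0, 0.077], 1]
```

>>> move_arm(
  series=[
    [[0,0,-0.232],[-0.0025,0.0344,0.085],1],
    [[0,0,-0.232],[-0.0033,0.0343,0.085],1],
    [[0,0,-0.232],[-0.004,0.0342,0.085],1],
    [[0,0,-0.232],[-0.0048,0.034,0.085],1],
    [[0,0,0],[0,0,0.07],1],
    [[0,0,0],[0,0,0.06],1],
    [[0,0,0],[0,0,0.02],1],
    [[0,0,0],[0,0,0.004],1],
    [[0,0,0],[0,0,0],1],
  ],
)

```text
time_s: 15.55
tcp_pos: [0.4245, 0.34, 0.0041]
ee_rot: [[-0.973, -0.231, 0.001], [-0.231, 0.973, 0.001], [-0.002, 0.001, -1.0]]
wrist_force: [-0.3, 1.0, -0.7]
gripper_width: 1.003
gripper_force: 0.0
```

```bash
sed -i 's/^PHI=.*/PHI=np.radians(2.4);O=np.array([.5855,-.017,.095])/' h.py; python3 - <<'E'
from h import *
s=r.sense();print(s["tcp_pos"],s["ee_rot"],s["wrist_force"])
p=[.424,.339,.003];R=np.array(s["ee_rot"])
p,R=plan([((.44,.33,.16),down(182.4),None,0)],p,R)
p,R=plan([(rack(.052,-.05,.08),rackT(),None,0)],p,R)
p,R=plan([(rack(.052,-.05,.005),rackT(),2,0)],p,R)
E
```

```text
[0.42452912 0.34001529 0.00406057] [[-9.73001094e-01 -2.30796748e-01  1.31633683e-03]
 [-2.30795029e-01  9.73001473e-01  1.33714809e-03]
 [-1.58940711e-03  9.97242558e-04 -9.99998240e-01]] [-0.30321061  0.9776156  -0.71769783]
-- 4 rows -> [0.44 0.33 0.16]
[[0.003, 0.004, 0.478], [-0.0069, -0.0061, -0.0785], 0]
[[0.003, 0.004, 0.478], [-0.0071, -0.0059, -0.0785], 0]
[[0.003, 0.004, 0.478], [-0.0074, -0.0055, -0.0785], 0]
[[0.003, 0.004, 0.478], [-0.0076, -0.0052, -0.0785], 0]
-- 9 rows -> [ 0.609 -0.066  0.188]
[[-0.0, -0.388, -0.0], [-0.0339, -0.0895, -0.0062], 0]
[[-0.0, -0.388, -0.0], [-0.0341, -0.0895, -0.0049], 0]
[[-0.0, -0.388, -0.0], [-0.0342, -0.0895, -0.0036], 0]
[[-0.0, -0.388, -0.0], [-0.0344, -0.0895, -0.0022], 0]
[[-0.0, -0.388, -0.0], [-0.0344, -0.0895, -0.0009], 0]
[[-0.0, -0.388, -0.0], [-0.0344, -0.0895, 0.0004], 0]
[[-0.0, -0.388, -0.0], [-0.0344, -0.0895, 0.0018], 0]
[[-0.0, -0.388, -0.0], [-0.0343, -0.0895, 0.0031], 0]
[[-0.0, -0.388, -0.0], [-0.0341, -0.0895, 0.0044], 0]
-- 2 rows -> [ 0.635 -0.065  0.117]
2 x [[-0.001, 0.0, -0.001], [-0.0, 0.0, 0.075], 0]
```

>>> move_arm(
  series=[
    [[0,0,0],[0,0,0],0],
    [[0,0,0],[0,0,0],0],
    [[0,0,0],[0,0,0],0],
    [[0,0,0],[0,0,0],0],
    [[0,0,0],[0,0,0],0],
    [[0,0,0],[0,0,-0.03],0],
    [[0,0,0.478],[-0.0069,-0.0061,-0.0785],0],
    [[0,0,0.478],[-0.0071,-0.0059,-0.0785],0],
    [[0,0,0.478],[-0.0074,-0.0055,-0.0785],0],
    [[0,0,0.478],[-0.0076,-0.0052,-0.05],0],
    [[0,0,0],[0,0,0],0],
  ],
)

```text
time_s: 16.65
tcp_pos: [0.4417, 0.3319, 0.1646]
ee_rot: [[-0.999, -0.041, 0.005], [-0.041, 0.999, 0.006], [-0.006, 0.006, -1.0]]
wrist_force: [0.4, -0.1, -1.7]
gripper_width: 0.621
gripper_force: 30.0
```

>>> move_arm(
  series=[
    [[0,-0.388,0],[-0.0339,-0.0895,-0.0062],0],
    [[0,-0.388,0],[-0.0341,-0.0895,-0.0049],0],
    [[0,-0.388,0],[-0.0342,-0.0895,-0.0036],0],
    [[0,-0.388,0],[-0.0344,-0.0895,-0.0022],0],
    [[0,-0.388,0],[-0.0344,-0.0895,-0.0009],0],
    [[0,-0.388,0],[-0.0344,-0.0895,0.0004],0],
    [[0,-0.388,0],[-0.0344,-0.0895,0.0018],0],
    [[0,-0.388,0],[-0.0343,-0.0895,0.0031],0],
    [[0,-0.388,0],[-0.0341,-0.0895,0.0044],0],
    [[0,0,0],[0,0,0],0],
    [[0,0,0],[0,0,0],0],
  ],
)

```text
time_s: 17.75
tcp_pos: [0.6073, -0.0669, 0.1862]
ee_rot: [[-0.941, -0.039, 0.337], [-0.037, 0.999, 0.013], [-0.337, 0.0, -0.941]]
wrist_force: [0.1, 0.0, -2.3]
gripper_width: 0.617
gripper_force: 30.0
```

```bash
python3 - <<'E'
from h import *
s=r.sense();print(s["tcp_pos"],s["ee_rot"],s["wrist_force"])
c=r.capture("wrist");cv2.imwrite("pics/w7.png",c["img"][:,:,::-1])
hsv=cv2.cvtColor(c["img"],cv2.COLOR_RGB2HSV);m=cv2.inRange(hsv,(8,200,190),(20,255,255))
n,l,st,ce=cv2.connectedComponentsWithStats(m)
for i in range(1,n):
    if st[i,4]>40: print("or",st[i],mask_pose(c,l==i,.106,True)[:3])
p,R=plan([(rack(.052,-.05,.03),rackT(),None,0)])
E
```

```text
[ 0.6073415  -0.06692853  0.18617968] [[-9.40627560e-01 -3.88554198e-02  3.37209207e-01]
 [-3.65513423e-02  9.99244840e-01  1.31813655e-02]
 [-3.37466727e-01  7.33065533e-05 -9.41337454e-01]] [ 0.11145533  0.01527271 -2.33968641]
or [ 296  143  279   18 1915] (array([0.57623462, 0.04664426]), array([264.,   7.]), -87.56156945228577)
or [351 204  19  63 507] (array([ 0.67442719, -0.02746187]), array([81., 14.]), 2.0298988819122314)
or [324 207  22   4  45] (array([ 0.63987518, -0.05234776]), array([18.,  3.]), -87.83605217933655)
-- 1 rows -> [ 0.626 -0.065  0.141]
[[-0.004, -0.042, -0.011], [-0.0043, -0.0005, 0.0985], 0]
```

View pics/w7.png

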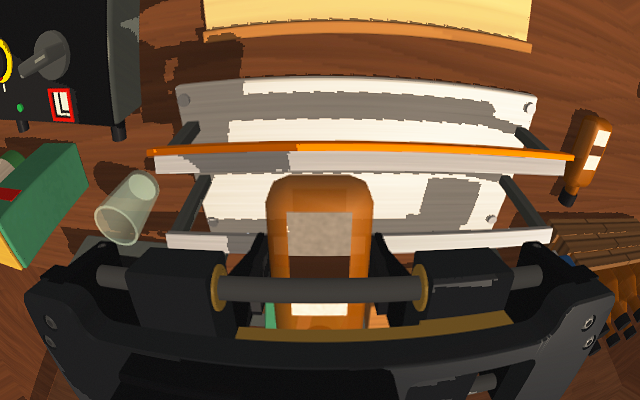

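The flask is held square at px (318,235), above the rails. The orange stop at px row 150 agrees with my rack pose (heading 2.4°).

```bash
python3 - <<'E'
from h import *
p,R=plan([(rack(.054,-.05,.03),rackT(),2,0)])
p,R=plan([(rack(.054,-.05,.006),rackT(),2,0)],p,R)
E
```

```text
-- 2 rows -> [ 0.628 -0.065  0.142]
[[-0.002, -0.021, -0.005], [-0.0042, -0.0003, 0.0492], 0]
[[-0.002, -0.021, -0.005], [-0.004, -0.0002, 0.0493], 0]
-- 2 rows -> [ 0.636 -0.065  0.119]
2 x [[0.0, 0.0, -0.0], [0.0, -0.0, 0.024], 0]
```

>>> move_arm(
  series=[
    [[0,-0.021,0],[-0.0042,0,0.0492],0],
    [[0,-0.021,0],[-0.004,0,0.0493],0],
    [[0,0,0],[0,0,0.024],0],
    [[0,0,0],[0,0,0.012],0],
    [[0,0,0],[0,0,0.012],0],
    [[0,0,0],[0,0,0],0],
    [[0,0,0],[0,0,0],0],
  ],
)

```text
time_s: 18.5
tcp_pos: [0.6382, -0.0642, 0.1221]
ee_rot: [[-0.937, -0.042, 0.347], [-0.039, 0.999, 0.015], [-0.347, 0.0, -0.938]]
wrist_force: [0.9, 0.2, -2.6]
gripper_width: 0.616
gripper_force: 30.0
```

>>> move_arm(
  series=[
    [[0,0,0],[0.004,0,0],0],
    [[0,0,0],[0.004,0,0],0],
    [[0,0,0],[0,0,0],0],
  ],
)

```text
time_s: 18.8
tcp_pos: [0.6337, -0.0647, 0.1203]
ee_rot: [[-0.937, -0.041, 0.346], [-0.039, 0.999, 0.014], [-0.346, 0.0, -0.938]]
wrist_force: [1.3, 0.1, -2.3]
gripper_width: 0.615
gripper_force: 30.0
```

```bash
python3 - <<'E'
from h import *
s=r.sense();ex,ey,ez=rackR();d=s["tcp_pos"]-O;print("rack coords",d@ex,d@ey,d@ez,s["wrist_force"]@np.column_stack([ex,ey,ez]))
E
```

```text
rack coords 0.05203201303627539 -0.04966760429041071 0.007937783379669784 [ 0.41574082  0.03818446 -2.55306753]
```

>>> move_arm(
  series=[
    [[0,0,0],[0.004,0,0.003],0],
    [[0,0,0],[0.004,0,0],0],
    [[0,0,0],[0,0,0],0],
  ],
)

```text
time_s: 19.1
tcp_pos: [0.6325, -0.0645, 0.1183]
ee_rot: [[-0.936, -0.042, 0.349], [-0.04, 0.999, 0.015], [-0.35, -0.0, -0.937]]
wrist_force: [2.8, 0.1, -1.7]
gripper_width: 0.619
gripper_force: 30.0
```

```bash
cat >> h.py <<'E'
def rc():
    s=r.sense();ex,ey,ez=rackR();d=s["tcp_pos"]-O;print("rack coords",np.round([d@ex,d@ey,d@ez],4),(s["wrist_force"]@np.column_stack([ex,ey,ez])).round(1),s["gripper_width"])
E
python3 -c "from h import *;rc()"
```

```text
rack coords [ 0.0502 -0.0495  0.0065] [ 2.1 -0.  -2.6] 0.6185309376746849
```

>>> move_arm(
  series=[
    [[0,0,0],[0.001,0,0.005],0],
    [[0,0,0],[0,0,0],0],
    [[0,0,0],[0,0,0],1],
    [[0,0,0],[0,0,0],1],
    [[0,0,0],[0,0,0],1],
    [[0,0,0],[0,0,0],1],
    [[0,0,0],[0,0,0],1],
    [[0,0,0],[0,0,-0.07],1],
    [[0,0,0],[0,0,-0.08],1],
    [[0,0,0],[0,0,-0.08],1],
    [[0,0,0],[0,0,0],1],
  ],
)

```text
time_s: 20.2
tcp_pos: [0.5935, -0.0662, 0.2295]
ee_rot: [[-0.933, -0.042, 0.357], [-0.04, 0.999, 0.015], [-0.357, 0.0, -0.934]]
wrist_force: [1.2, 0.1, 0.6]
gripper_width: 0.992
gripper_force: 0.0
```

```bash
python3 - <<'E'
from h import *
rc()
c=r.capture("wrist");cv2.imwrite("pics/w8.png",c["img"][:,:,::-1])
ct=r.capture("top");cv2.imwrite("pics/t8.png",ct["img"][:,:,::-1])
for n,cc,f in (("wrist",c,True),("top",ct,False)):
  for d in r.cut_out("flask1",n):
    pz=.02 if f is False else .02
    print(n,round(d["score"],2),np.round(d["centre"]),mask_pose(cc,d["pixels"],pz,f)[:3], cc["img"][d["pixels"]].mean(0).round())
p,R=plan([((.57,.12,.24),down(182),None,1),((.595,.313,.12),down(181.8),None,1),((.595,.313,.004),None,None,1)])
E
```

```text
rack coords [ 0.0516 -0.0495  0.1244] [1.3 0.1 0.2] 0.9919379705613516
wrist 0.92 [568. 148.] (array([0.61976825, 0.31111609]), array([152.,  76.]), 2.8114166259765625) [135.  91.  52.]
wrist 0.86 [316. 200.] (array([ 0.76421045, -0.0597468 ]), array([268.,  88.]), 2.450486183166504) [172. 122.  75.]
wrist 0.75 [632.  95.] (array([0.48169049, 0.43617734]), array([73., 36.]), 78.5504379272461) [41. 29. 30.]
top 0.75 [227. 177.] (array([0.61874072, 0.31355185]), array([139.,  53.]), 0.867518961429596) [177. 125.  88.]
top 0.73 [169. 218.] (array([0.47772205, 0.49513715]), array([144.,  55.]), -83.66527032852173) [213. 152. 148.]
top 0.61 [192. 278.] (array([0.26764264, 0.42436688]), array([145.,  55.]), 41.58324432373047) [152. 102. 135.]
-- 4 rows -> [0.57 0.12 0.24]
[[0.003, 0.877, 0.015], [0.003, 0.0935, -0.0111], 1]
[[0.003, 0.877, 0.015], [0.004, 0.0935, -0.0108], 1]
[[0.003, 0.877, 0.015], [0.0051, 0.0936, -0.0104], 1]
[[0.003, 0.877, 0.015], [0.0062, 0.0935, -0.0099], 1]
-- 5 rows -> [0.595 0.313 0.12 ]
[[0.0, 0.0, 0.007], [-0.0127, 0.0768, 0.048], 1]
[[0.0, 0.0, 0.007], [-0.0126, 0.0768, 0.048], 1]
[[0.0, 0.0, 0.007], [-0.0126, 0.0768, 0.048], 1]
[[0.0, 0.0, 0.007], [-0.0125, 0.0768, 0.048], 1]
[[0.0, 0.0, 0.007], [-0.0125, 0.0769, 0.048], 1]
-- 3 rows -> [0.595 0.313 0.004]
3 x [[0.0, 0.0, 0.0], [0.0, -0.0, 0.0773], 1]
```

View pics/w8.png

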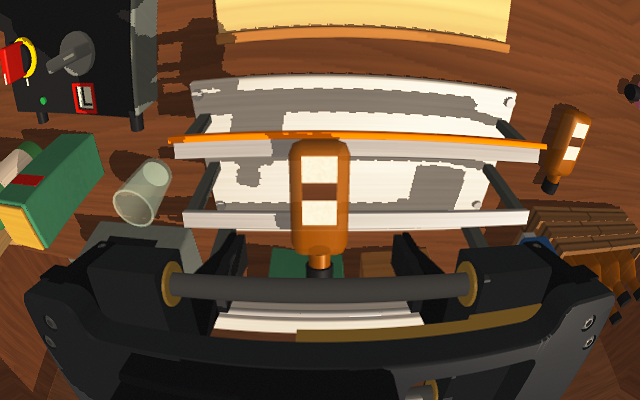

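The first flask lies square with its base at the stop, px (320,140). Flask B is where it was.

>>> move_arm(
  series=[
    [[0,0.877,0.015],[0.003,0.0935,-0.0111],1],
    [[0,0.877,0.015],[0.004,0.0935,-0.0108],1],
    [[0,0.877,0.015],[0.005,0.0936,-0.0104],1],
    [[0,0.877,0.015],[0.006,0.0935,-0.01],1],
    [[0,0,0],[-0.0127,0.0768,0.048],1],
    [[0,0,0],[-0.0126,0.0768,0.048],1],
    [[0,0,0],[-0.0126,0.0768,0.048],1],
    [[0,0,0],[-0.0125,0.0768,0.048],1],
    [[0,0,0],[-0.0125,0.0768,0.048],1],
    [[0,0,0],[0,0,0],1],
  ],
)

```text
time_s: 21.4
tcp_pos: [0.5932, 0.3157, 0.1139]
ee_rot: [[-0.999, -0.039, -0.006], [-0.039, 0.999, -0.005], [0.007, -0.005, -1.0]]
wrist_force: [-0.8, -0.8, -0.5]
gripper_width: 1.001
gripper_force: 0.0
```

```bash
python3 - <<'E'
from h import *
c=r.capture("wrist");s=r.sense();print(s["tcp_pos"],s["ee_rot"][:,0])
for d in r.pinpoint("flask1","wrist"): print(round(d["score"],2),d["centre"],plane(c,d["centre"],.016,True).round(4))
ct=r.capture("top")
for d in r.pinpoint("flask1","top"): print(round(d["score"],2),d["centre"],plane(ct,d["centre"],.016).round(4))
p,R=plan([((.595,.313,.03),down(181.3),None,1),((.595,.313,.003),None,None,1)])
p=[.595,.313,.0035]
p,R=plan([((.595,.313,.15),down(182.4),None,0)],p,R)
p,R=plan([((.55,.20,.19),None,None,0)],p,R)
p,R=plan([(rack(.054,.05,.08),rackT(),None,0)],p,R)
p,R=plan([(rack(.054,.05,.006),rackT(),2,0)],p,R)
E
```

```text
[0.59384636 0.31410087 0.11618173] [-0.99926408 -0.03807555  0.00464249]
0.82 [320.3, 210.2] [0.6024 0.3168 0.016 ]
0.74 [526.1, 94.6] [0.479  0.5099 0.016 ]
0.58 [342.2, 165.5] [ 0.646  -0.0679  0.016 ]
0.49 [228.4, 178.7] [0.6016 0.3126 0.016 ]
-- 2 rows -> [0.595 0.313 0.03 ]
[[0.0, 0.009, 0.063], [0.0008, 0.0006, 0.0912], 1]
[[0.0, 0.009, 0.063], [0.0008, 0.0007, 0.0912], 1]
-- 1 rows -> [0.595 0.313 0.003]
1 x [[0.0, 0.0, 0.0], [-0.0, -0.0, 0.054], 1]
-- 3 rows -> [0.595 0.313 0.15 ]
[[0.0, -0.0, -0.064], [0.0, 0.0, -0.0977], 0]
[[0.0, -0.0, -0.064], [0.0, 0.0, -0.0976], 0]
[[0.0, -0.0, -0.064], [0.0, 0.0, -0.0977], 0]
-- 3 rows -> [0.55 0.2  0.19]
3 x [[0.0, 0.0, 0.0], [0.0331, -0.074, -0.0267], 0]
-- 4 rows -> [0.607 0.034 0.189]
[[0.0, -0.873, -0.0], [-0.0249, -0.0842, 0.0007], 0]
[[0.0, -0.873, -0.0], [-0.0247, -0.0841, 0.0028], 0]
[[0.0, -0.873, -0.0], [-0.0244, -0.0842, 0.005], 0]
[[0.0, -0.873, -0.0], [-0.0239, -0.0841, 0.0071], 0]
-- 2 rows -> [0.632 0.035 0.119]
2 x [[0.0, 0.0, -0.001], [0.0, -0.0, 0.074], 0]
```

>>> move_arm(
  series=[
    [[0,0,0.063],[0.0008,0.0006,0.09],1],
    [[0,0,0.063],[0.0008,0.0006,0.09],1],
    [[0,0,0],[0,0,0.04],1],
    [[0,0,0],[0,0,0.008],1],
    [[0,0,0],[0,0,0],1],
    [[0,0,0],[0,0,0],0],
    [[0,0,0],[0,0,0],0],
    [[0,0,0],[0,0,0],0],
    [[0,0,0],[0,0,0],0],
    [[0,0,0],[0,0,0],0],
  ],
)

```text
time_s: 22.6
tcp_pos: [0.5952, 0.3141, 0.0082]
ee_rot: [[-1.0, -0.023, 0.003], [-0.023, 1.0, 0.002], [-0.003, 0.002, -1.0]]
wrist_force: [0.5, -0.3, -0.1]
gripper_width: 0.629
gripper_force: 0.0
```

>>> move_arm(
  series=[
    [[0,0,0],[0,0,0],0.8],
    [[0,0,0],[0,0,0],0.8],
    [[0,0,0],[0,0,0.009],0.8],
    [[0,0,0],[0,0,0],0.8],
    [[0,0,0],[0,0,0],0],
    [[0,0,0],[0,0,0],0],
    [[0,0,0],[0,0,0],0],
    [[0,0,0],[0,0,0],0],
    [[0,0,0],[0,0,0],0],
  ],
)

```text
time_s: 23.5
tcp_pos: [0.5952, 0.3139, 0.0033]
ee_rot: [[-1.0, -0.023, 0.003], [-0.023, 1.0, 0.001], [-0.003, 0.001, -1.0]]
wrist_force: [-0.0, -0.4, -0.7]
gripper_width: 0.618
gripper_force: 30.0
```

>>> move_arm(
  series=[
    [[0,0,-0.064],[0,0,-0.09],0],
    [[0,0,-0.064],[0.03,0,-0.09],0],
    [[0,0,-0.064],[0.06,0,-0.08],0],
    [[0,0,0],[0,-0.074,-0.055],0],
    [[0,0,0],[0,-0.074,-0.055],0],
    [[0,0,0],[0,-0.078,0],0],
    [[0,-0.873,0],[-0.0249,-0.0842,0.0007],0],
    [[0,-0.873,0],[-0.0247,-0.0841,0.0028],0],
    [[0,-0.873,0],[-0.0244,-0.0842,0.005],0],
    [[0,-0.873,0],[-0.0239,-0.0841,0.0071],0],
    [[0,0,0],[0,0,0],0],
    [[0,0,0],[0,0,0],0],
  ],
)

```text
time_s: 24.7
tcp_pos: [0.6104, 0.0319, 0.1861]
ee_rot: [[-0.939, -0.04, 0.343], [-0.037, 0.999, 0.014], [-0.343, 0.001, -0.939]]
wrist_force: [0.5, 0.7, -0.9]
gripper_width: 0.621
gripper_force: 30.0
```

```bash
python3 - <<'E'
from h import *
rc()
p,R=plan([(rack(.054,.05,.03),rackT(),2,0),(rack(.054,.05,.005),rackT(),3,0)])
c=r.capture("wrist");cv2.imwrite("pics/w9.png",c["img"][:,:,::-1])
for d in r.cut_out("flask1","wrist"): print(round(d["score"],2),d["centre"],mask_pose(c,d["pixels"],.13,True)[:3])
E
```

```text
rack coords [0.0564 0.0478 0.0764] [ 0.2  0.7 -1. ] 0.6206954612016603
-- 2 rows -> [0.624 0.035 0.142]
[[0.0, 0.005, -0.01], [0.0025, 0.0022, 0.0464], 0]
[[0.0, 0.005, -0.01], [0.0024, 0.0023, 0.0464], 0]
-- 3 rows -> [0.632 0.035 0.118]
3 x [[0.0, -0.0, 0.0], [-0.0, -0.0, 0.0167], 0]
0.71 [630.5, 80.1] (array([0.48589908, 0.28476718]), array([44., 38.]), -64.09925270080566)
0.7 [318.7, 236.0] (array([0.70164099, 0.03578719]), array([219., 104.]), 3.013826847076416)
0.56 [199.6, 199.8] (array([ 0.63588806, -0.06348621]), array([133.,  62.]), -8.651397705078125)
0.47 [5.8, 74.6] (array([ 0.50958243, -0.2157847 ]), array([67., 66.]), -13.155540466308594)
```

>>> move_arm(
  series=[
    [[0,0,0],[0.0025,0.0022,0.0464],0],
    [[0,0,0],[0.0024,0.0023,0.0464],0],
    [[0,0,0],[0,0,0.0167],0],
    [[0,0,0],[0,0,0.0167],0],
    [[0,0,0],[0,0,0.0167],0],
    [[0,0,0],[0,0,0],0],
    [[0,0,0],[0.004,0,0],0],
    [[0,0,0],[0.004,0,0],0],
    [[0,0,0],[0,0,0],0],
    [[0,0,0],[0,0,0],0],
  ],
)

```text
time_s: 25.8
tcp_pos: [0.6298, 0.0363, 0.1179]
ee_rot: [[-0.938, -0.042, 0.345], [-0.039, 0.999, 0.016], [-0.345, 0.001, -0.938]]
wrist_force: [-0.4, -0.2, -1.9]
gripper_width: 0.617
gripper_force: 30.0
```

```bash
python3 -c "from h import *;rc()"
```

```text
rack coords [0.0515 0.0514 0.0056] [-1.  -0.2 -1.6] 0.6173248375431767
```

>>> move_arm(
  series=[
    [[0,0,0],[0.004,0,0],0],
    [[0,0,0],[0.003,0,0],0],
    [[0,0,0],[0,0,0],0],
    [[0,0,0],[0,0,0],0],
  ],
)

```text
time_s: 26.2
tcp_pos: [0.6284, 0.0367, 0.1176]
ee_rot: [[-0.936, -0.043, 0.348], [-0.04, 0.999, 0.017], [-0.349, 0.002, -0.937]]
wrist_force: [5.2, -1.8, -0.6]
gripper_width: 0.618
gripper_force: 30.0
```

```bash
python3 -c "from h import *;rc()"
```

```text
rack coords [0.0501 0.0518 0.0059] [ 4.6 -2.  -2.3] 0.6178351802661838
```

>>> move_arm(
  series=[
    [[0,0,0],[0,0,0.004],0],
    [[0,0,0],[0,0,0],0],
    [[0,0,0],[0,0,0],1],
    [[0,0,0],[0,0,0],1],
    [[0,0,0],[0,0,0],1],
    [[0,0,0],[0,0,0],1],
    [[0,0,0],[0,0,0],1],
    [[0,0,0],[0,0,-0.07],1],
    [[0,0,0],[0,0,-0.08],1],
    [[0,0,0],[0,0,-0.08],1],
    [[0,0,0],[0,0,0],1],
    [[0,0,0],[0,0,0],1],
  ],
)

```text
time_s: 27.4
tcp_pos: [0.5875, 0.0346, 0.2233]
ee_rot: [[-0.937, -0.042, 0.346], [-0.039, 0.999, 0.017], [-0.347, 0.002, -0.938]]
wrist_force: [-0.1, -0.8, -0.1]
gripper_width: 0.998
gripper_force: 0.0
```

```bash
python3 - <<'E'
from h import *
rc()
c=r.capture("wrist");cv2.imwrite("pics/w10.png",c["img"][:,:,::-1])
# rectified view in rack plane z=.032 (flask tops): rows = x from .16 to -.03, cols = y +.13..-.13
ex,ey,ez=rackR();H,W=380,520;M=np.zeros((H,W,2),np.float32)
for i in range(H):
    for j in range(W): M[i,j]=proj(c,rack(.16-i*.0005,.13-j*.0005,.02),True)
o=cv2.remap(c["img"],M,None,cv2.INTER_CUBIC);cv2.imwrite("pics/w10o.png",o[:,:,::-1])
plan([((.49,-.40,.25),down(180),None,1)])
E
```

```text
rack coords [0.0478 0.0515 0.1191] [-0.1 -0.8 -0. ] 0.9977055476626999
-- 9 rows -> [ 0.49 -0.4   0.25]
[[0.01, 0.39, 0.046], [0.0218, -0.0955, -0.0148], 1]
[[0.01, 0.39, 0.046], [0.0219, -0.0956, -0.0139], 1]
[[0.01, 0.39, 0.046], [0.022, -0.0958, -0.0129], 1]
[[0.01, 0.39, 0.046], [0.0221, -0.0959, -0.0119], 1]
[[0.01, 0.39, 0.046], [0.0221, -0.096, -0.011], 1]
[[0.01, 0.39, 0.046], [0.0221, -0.0961, -0.01], 1]
[[0.01, 0.39, 0.046], [0.022, -0.0962, -0.0091], 1]
[[0.01, 0.39, 0.046], [0.0218, -0.0963, -0.0082], 1]
[[0.01, 0.39, 0.046], [0.0217, -0.0963, -0.0072], 1]
```

View pics/w10o.png

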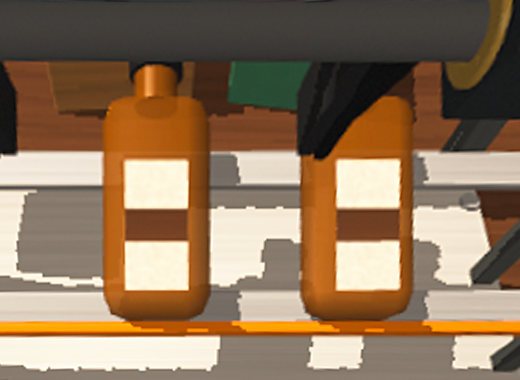

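Both flasks lie square and side by side with their bases at the orange stop (px row 320). Next, the switch.

```bash
python3 - <<'E'
from h import *
ct=r.capture("top");hsv=cv2.cvtColor(ct["img"],cv2.COLOR_RGB2HSV)
m=cv2.inRange(hsv,(20,120,120),(32,255,255));m[:,:430]=0;m[190:]=0;m[:130]=0
print("lid",mask_pose(ct,m,.173))
plan([((.4795,-.437,.20),down(172.2),None,1)])
E
```

```text
lid (array([ 0.65528174, -0.50586041]), array([196.,  70.]), 86.30176544189453, array([ 0.66063991, -0.44262268]))
-- 10 rows -> [ 0.48  -0.437  0.2  ]
[[0.032, 0.348, 0.176], [0.0253, -0.0933, -0.0048], 1]
[[0.032, 0.348, 0.176], [0.0238, -0.0937, -0.0037], 1]
[[0.032, 0.348, 0.176], [0.0222, -0.0941, -0.0026], 1]
[[0.032, 0.348, 0.176], [0.0206, -0.0945, -0.0015], 1]
[[0.032, 0.348, 0.176], [0.019, -0.0948, -0.0005], 1]
[[0.032, 0.348, 0.176], [0.0173, -0.0952, 0.0004], 1]
[[0.032, 0.348, 0.176], [0.0157, -0.0955, 0.0013], 1]
[[0.032, 0.348, 0.176], [0.0139, -0.0957, 0.0021], 1]
[[0.032, 0.348, 0.176], [0.0121, -0.0959, 0.0028], 1]
[[0.032, 0.348, 0.176], [0.0104, -0.0961, 0.0035], 1]
```

>>> move_arm(
  series=[
    [[0.032,0.348,0.176],[0.0253,-0.0933,-0.0048],1],
    [[0.032,0.348,0.176],[0.0238,-0.0937,-0.0037],1],
    [[0.032,0.348,0.176],[0.0222,-0.0941,-0.0026],1],
    [[0.032,0.348,0.176],[0.0206,-0.0945,-0.0015],1],
    [[0.032,0.348,0.176],[0.019,-0.0948,-0.0005],1],
    [[0.032,0.348,0.176],[0.0173,-0.0952,0.0004],1],
    [[0.032,0.348,0.176],[0.0157,-0.0955,0.0013],1],
    [[0.032,0.348,0.176],[0.0139,-0.0957,0.0021],1],
    [[0.032,0.348,0.176],[0.0121,-0.0959,0.0028],1],
    [[0.032,0.348,0.176],[0.0104,-0.0961,0.0035],1],
    [[0,0,0],[0,0,0],1],
    [[0,0,0],[0,0,0],1],
  ],
)

```text
time_s: 28.7
tcp_pos: [0.4793, -0.4375, 0.1977]
ee_rot: [[-0.99, 0.138, -0.001], [0.138, 0.99, 0.003], [0.002, 0.003, -1.0]]
wrist_force: [0.2, 1.2, -0.3]
gripper_width: 1.002
gripper_force: 0.0
```

```bash
python3 - <<'E'
from h import *
c=r.capture("wrist");s=r.sense();print(s["tcp_pos"],s["ee_rot"][:,0],s["joints"][5])
for d in r.pinpoint("switch_grip","wrist"): print(d["score"],d["centre"],plane(c,d["centre"],.085,True).round(4))
hsv=cv2.cvtColor(c["img"],cv2.COLOR_RGB2HSV);m=cv2.inRange(hsv,(0,150,90),(8,255,255))|cv2.inRange(hsv,(174,150,90),(180,255,255))
n,l,st,ce=cv2.connectedComponentsWithStats(m)
for i in range(1,n):
    if st[i,4]>80: print(st[i],mask_pose(c,l==i,.095,True))
cv2.imwrite("pics/w11.png",c["img"][100:300,200:440,::-1])
plan([((.4795,-.437,.075),down(172.2),None,1)])
E
```

```text
[ 0.4797728  -0.43652016  0.19857647] [-9.90681978e-01  1.36194152e-01  6.09242901e-04] -69.6895321542914
0.96 [319.1, 194.6] [ 0.4791 -0.4371  0.085 ]
[311 167  16  56 790] (array([ 0.47657681, -0.43730545]), array([51., 14.]), -7.948417663574219, array([ 0.47500412, -0.43709806]))
[401 222  31  32 286] (array([ 0.53246613, -0.35044742]), array([34., 32.]), -8.881515502929688, array([ 0.52704597, -0.3451161 ]))
-- 3 rows -> [ 0.48  -0.437  0.075]
[[0.006, 0.002, 0.002], [0.0004, -0.0009, 0.083], 1]
[[0.006, 0.002, 0.002], [0.0004, -0.0008, 0.083], 1]
[[0.006, 0.002, 0.002], [0.0003, -0.0008, 0.0829], 1]
```

View pics/w11.png

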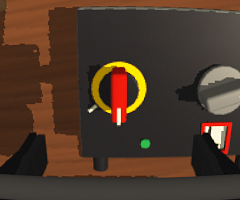

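The handle is square under the gripper at crop px (120,95), heading −7.9°, and the stop tick lies clockwise of it.

>>> move_arm(
  series=[
    [[0,0,0],[0.0004,-0.0009,0.083],1],
    [[0,0,0],[0.0004,-0.0008,0.083],1],
    [[0,0,0],[0,0,0.082],1],
    [[0,0,0],[0,0,0],1],
    [[0,0,0],[0,0,0],0],
    [[0,0,0],[0,0,0],0],
    [[0,0,0],[0,0,0],0],
    [[0,0,0],[0,0,0],0],
    [[0,0,0],[0,0,0],0],
    [[0,0,0],[0,0,0],0],
    [[0,0,0],[0,0,0],0],
  ],
)

```text
time_s: 29.9
tcp_pos: [0.4802, -0.4376, 0.077]
ee_rot: [[-0.991, 0.135, 0.003], [0.135, 0.991, 0.0], [-0.003, 0.0, -1.0]]
wrist_force: [-0.6, 0.6, 0.6]
gripper_width: 0.446
gripper_force: 0.0
```

>>> move_arm(
  series=[
    [[0,0,1],[0,0,0],0],
    [[0,0,1],[0,0,0],0],
    [[0,0,1],[0,0,0],0],
    [[0,0,1],[0,0,0],0],
    [[0,0,1],[0,0,0],0],
    [[0,0,1],[0,0,0],0],
    [[0,0,1],[0,0,0],0],
    [[0,0,1],[0,0,0],0],
    [[0,0,0.6],[0,0,0],0],
    [[0,0,0],[0,0,0],0],
    [[0,0,0],[0,0,0],0],
  ],
)

```text
time_s: 31.0
tcp_pos: [0.4795, -0.4378, 0.0767]
ee_rot: [[-0.545, 0.838, 0.001], [0.838, 0.545, 0.0], [-0.001, 0.001, -1.0]]
wrist_force: [-3.4, -2.8, -0.7]
gripper_width: 0.158
gripper_force: 30.0
```

```bash
python3 - <<'E'
from h import *
s=r.sense();R=s["ee_rot"];print(s["tcp_pos"],np.degrees(np.arctan2(R[1,0],R[0,0])),s["moment"],s["wrist_force"],s["gripper_width"],s["gripper_force"])
E
```

```text
[ 0.47948673 -0.4378342   0.07671209] 123.0228598172852 [-0.80694109  0.79820347  0.05167223] [-3.37766907 -2.75319793 -0.71494509] 0.1578559071818122 29.99892988242209
```

>>> move_arm(
  series=[
    [[0,0,0.5],[0,0,0],0],
    [[0,0,0.3],[0,0,0],0],
    [[0,0,0],[0,0,0],0],
    [[0,0,0],[0,0,0],0],
  ],
)

```text
time_s: 31.4
tcp_pos: [0.4795, -0.4378, 0.0767]
ee_rot: [[-0.476, 0.879, 0.001], [0.879, 0.476, 0.0], [-0.001, 0.001, -1.0]]
wrist_force: [-3.0, -3.5, 0.3]
gripper_width: 0.158
gripper_force: 30.0
```

```bash
python3 - <<'E'
from h import *
s=r.sense();R=s["ee_rot"];print(s["tcp_pos"],np.degrees(np.arctan2(R[1,0],R[0,0])),s["moment"],s["wrist_force"],s["gripper_width"],s["gripper_force"])
E
```

```text
[ 0.47952342 -0.43781349  0.07672628] 118.43263908382109 [-1.25284832  1.20629334  0.17604379] [-2.96018408 -3.47754174  0.30233551] 0.15755069469697963 29.999257042072713
```

>>> move_arm(
  series=[
    [[0,0,0.3],[0,0,0],0],
    [[0,0,0],[0,0,0],0],
    [[0,0,0],[0,0,0],0],
    [[0,0,0],[0,0,0],0],
    [[0,0,0],[0,0,0],0],
    [[0,0,0],[0,0,0],0],
    [[0,0,0],[0,0,0],0],
    [[0,0,0],[0,0,0],0],
    [[0,0,0],[0,0,0],0],
    [[0,0,0],[0,0,0],0],
  ],
)

```text
time_s: 32.4
tcp_pos: [0.4795, -0.4378, 0.0767]
ee_rot: [[-0.451, 0.893, 0.001], [0.893, 0.451, 0.0], [-0.0, 0.001, -1.0]]
wrist_force: [-4.5, -4.3, -1.0]
gripper_width: 0.164
gripper_force: 30.0
```

```bash
python3 - <<'E'
from h import *
s=r.sense();R=s["ee_rot"];print(s["tcp_pos"],np.degrees(np.arctan2(R[1,0],R[0,0])),s["moment"],s["wrist_force"],s["gripper_width"])
c=r.capture("wrist")
d=r.cut_out("switch_grip","wrist")
for t in d[:2]: print(t["score"],mask_pose(c,t["pixels"],.1,True)[:3])
hsv=cv2.cvtColor(c["img"],cv2.COLOR_RGB2HSV);m=cv2.inRange(hsv,(0,150,90),(8,255,255))|cv2.inRange(hsv,(174,150,90),(180,255,255))
n,l,st,ce=cv2.connectedComponentsWithStats(m)
for i in range(1,n):
    if st[i,4]>60: print(st[i],mask_pose(c,l==i,.1,True)[:3])
E
```

```text
[ 0.47952369 -0.43779131  0.07669023] 116.77657230032153 [-1.19180216  1.30065176  0.53204546] [-4.49985799 -4.30231883 -1.01187522] 0.16423531256043958
0.63 (array([ 0.47098026, -0.42532776]), array([39., 31.]), -89.9949028021656)
[ 451  118   68   78 1257] (array([ 0.5263902 , -0.34622617]), array([31., 28.]), -7.703651428222656)
[ 303  210   30   68 1829] (array([ 0.47162921, -0.42498273]), array([38., 14.]), -60.28903007507324)
```

>>> move_arm(
  series=[
    [[0,0,0],[0,0,0],0.8],
    [[0,0,0],[0,0,0],0.8],
    [[0,0,0],[0,0,0],0.8],
    [[0,0,0],[0,0,0],0.8],
    [[0,0,0],[0,0,0],0.8],
    [[0,0,0],[0,0,0],0.8],
    [[0,0,0],[0,0,0],0.8],
    [[0,0,0],[0,0,-0.08],1],
    [[0,0,0],[0,0,-0.09],1],
    [[0,0,0],[0,0,-0.09],1],
    [[0,0,0],[0,0,0],1],
  ],
)

```text
time_s: 33.6
tcp_pos: [0.4829, -0.44, 0.2154]
ee_rot: [[-0.449, 0.893, 0.015], [0.893, 0.45, -0.009], [-0.015, 0.009, -1.0]]
wrist_force: [0.3, -0.4, 1.4]
gripper_width: 0.986
gripper_force: 0.0
```

```bash
python3 - <<'E'
from h import *
c=r.capture("wrist");s=r.sense();print(s["tcp_pos"])
hsv=cv2.cvtColor(c["img"],cv2.COLOR_RGB2HSV);m=cv2.inRange(hsv,(0,150,90),(8,255,255))|cv2.inRange(hsv,(174,150,90),(180,255,255))
n,l,st,ce=cv2.connectedComponentsWithStats(m)
for i in range(1,n):
    if st[i,4]>60: print(st[i],mask_pose(c,l==i,.1,True)[:3])
cv2.imwrite("pics/w12.png",c["img"][:,:,::-1])
t=r.capture("top")
for d in r.cut_out("board","top"): print("board",mask_pose(t,d["pixels"],.02)[:3])
p,R=plan([((.55,-.20,.27),down(170),None,1)])
p,R=plan([(rack(.05,-.05,.13),rackT(),None,1)],p,R)
E
```

```text
[ 0.48159366 -0.438535    0.21140545]
[394 104  46  48 521] (array([ 0.5365625 , -0.34417459]), array([35., 31.]), -8.041206359863281)
[293 164  46  41 882] (array([ 0.47818915, -0.43427509]), array([47., 19.]), -7.8852691650390625)
[435 232  33  40 501] (array([ 0.64143384, -0.43623972]), array([47., 17.]), 86.31700134277344)
board (array([ 0.40568292, -0.02130127]), array([328., 203.]), -86.76036620140076)
board (array([0.29910718, 0.27218536]), array([39., 32.]), 89.9786148071289)
-- 10 rows -> [ 0.55 -0.2   0.27]
[[0.003, 0.002, -0.931], [0.0361, 0.0339, -0.0126], 1]
[[0.003, 0.002, -0.931], [0.0328, 0.0371, -0.0126], 1]
[[0.003, 0.002, -0.931], [0.0292, 0.0399, -0.0126], 1]
[[0.003, 0.002, -0.931], [0.0253, 0.0425, -0.0126], 1]
[[0.003, 0.002, -0.931], [0.0213, 0.0447, -0.0126], 1]
[[0.003, 0.002, -0.931], [0.017, 0.0464, -0.0126], 1]
[[0.003, 0.002, -0.931], [0.0126, 0.0478, -0.0127], 1]
[[0.003, 0.002, -0.931], [0.0082, 0.0488, -0.0127], 1]
[[0.003, 0.002, -0.931], [0.0036, 0.0493, -0.0126], 1]
[[0.003, 0.002, -0.931], [-0.001, 0.0494, -0.0127], 1]
-- 5 rows -> [ 0.59  -0.067  0.234]
[[-0.076, -0.696, -0.429], [-0.0065, 0.0553, 0.0143], 1]
[[-0.076, -0.696, -0.429], [-0.0079, 0.0548, 0.0152], 1]
[[-0.076, -0.696, -0.429], [-0.0091, 0.0543, 0.0162], 1]
[[-0.076, -0.696, -0.429], [-0.0103, 0.0538, 0.0173], 1]
[[-0.076, -0.696, -0.429], [-0.0113, 0.0532, 0.0185], 1]
```

The handle has sprung back (heading −7.9°). Next, the flask at rack y −50.

>>> move_arm(
  series=[
    [[0,0,-0.931],[0.0361,0.0339,-0.0126],1],
    [[0,0,-0.931],[0.0328,0.0371,-0.0126],1],
    [[0,0,-0.931],[0.0292,0.0399,-0.0126],1],
    [[0,0,-0.931],[0.0253,0.0425,-0.0126],1],
    [[0,0,-0.931],[0.0213,0.0447,-0.0126],1],
    [[0,0,-0.931],[0.017,0.0464,-0.0126],1],
    [[0,0,-0.931],[0.0126,0.0478,-0.0127],1],
    [[0,0,-0.931],[0.0082,0.0488,-0.0127],1],
    [[0,0,-0.931],[0.0036,0.0493,-0.0126],1],
    [[0,0,-0.931],[-0.001,0.0494,-0.0127],1],
    [[0,0,0],[0,0,0],1],
  ],
)

```text
time_s: 34.85
tcp_pos: [0.5506, -0.1982, 0.2692]
ee_rot: [[-0.985, 0.17, 0.001], [0.17, 0.985, 0.001], [-0.001, 0.001, -1.0]]
wrist_force: [-0.4, 0.9, -0.8]
gripper_width: 0.999
gripper_force: 0.0
```

>>> move_arm(
  series=[
    [[-0.076,-0.696,-0.429],[-0.0065,0.0553,0.0143],1],
    [[-0.076,-0.696,-0.429],[-0.0079,0.0548,0.0152],1],
    [[-0.076,-0.696,-0.429],[-0.0091,0.0543,0.0162],1],
    [[-0.076,-0.696,-0.429],[-0.0103,0.0538,0.0173],1],
    [[-0.076,-0.696,-0.429],[-0.0113,0.0532,0.0185],1],
    [[0,0,0],[0,0,0],1],
    [[0,0,0],[0,0,0],1],
  ],
)

```text
time_s: 35.55
tcp_pos: [0.5894, -0.0675, 0.2333]
ee_rot: [[-0.939, -0.042, 0.342], [-0.039, 0.999, 0.014], [-0.342, -0.0, -0.94]]
wrist_force: [0.6, 0.5, 0.2]
gripper_width: 0.998
gripper_force: 0.0
```

```bash
python3 - <<'E'
from h import *
rc();s=r.sense();print(s["ee_rot"].round(3).tolist(), rackT().round(3).tolist())
c=r.capture("wrist");cv2.imwrite("pics/w13.png",c["img"][:,:,::-1])
ex,ey,ez=rackR()
for d in r.pinpoint("flask1","wrist"):
    v=ray(c,d["centre"],True);o=np.array(c["origin"])-O;t=(.016-o@ez)/(v@ez);P=o+t*v;print(d["score"],d["centre"],[P@ex,P@ey,P@ez])
p,R=plan([(rack(.05,-.05,.06),rackT(),2,1),(rack(.05,-.05,.0),None,2,1)])
E
```

```text
rack coords [ 0.049  -0.0506  0.1293] [ 0.7  0.5 -0. ] 0.9983662925280158
[[-0.939, -0.042, 0.342], [-0.039, 0.999, 0.014], [-0.342, -0.0, -0.94]] [[-0.939, -0.042, 0.342], [-0.039, 0.999, 0.014], [-0.342, 0.0, -0.94]]
0.75 [336.2, 203.8] [np.float64(0.0579039383475171), np.float64(-0.03449150137717006), np.float64(0.01600000000000003)]
0.67 [425.7, 204.5] [np.float64(0.05882620579489137), np.float64(0.053574835234751185), np.float64(0.016000000000000028)]
0.62 [20.1, 68.1] [np.float64(-0.1203631161055296), np.float64(-0.4298726422724409), np.float64(0.01599999999999999)]
-- 2 rows -> [ 0.614 -0.066  0.168]
[[-0.002, 0.012, -0.007], [0.0007, 0.0013, 0.0701], 1]
[[-0.002, 0.012, -0.007], [0.0006, 0.0012, 0.0701], 1]
-- 2 rows -> [ 0.635 -0.065  0.112]
2 x [[0.0, 0.0, 0.0], [0.0, 0.0, 0.06], 1]
```

View pics/w13.png

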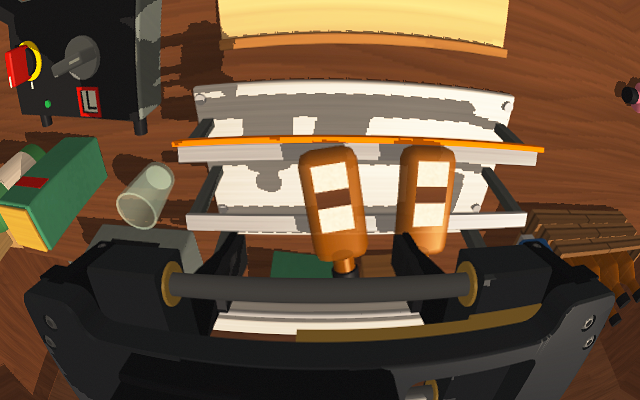

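The left flask in the view, px (335,205), has been knocked askew on the rack. I'll check from the stored post-switch picture whether that happened before the switch was released.

```bash
python3 - <<'E'
from h import *
c=r.capture("wrist")
T=np.array([[.001,.953,.302],[1,-.001,0],[0,.302,-.953]])
img=cv2.imread("pics/w12.png")[:,:,::-1].copy()
for tcp,R,im in (((.4816,-.4385,.2114),down(116.75),img),(None,None,c["img"])):
    cc=c if R is None else dict(c,origin=np.array(tcp)+R@[.08383,0,-.16116],orientation=R@T)
    for y in(-.05,-.035,.05): print(y,[proj(cc,rack(x,y,.032),True).round() for x in(.01,.1)])
    hsv=cv2.cvtColor(im,cv2.COLOR_RGB2HSV);m=cv2.inRange(hsv,(8,150,60),(18,255,235))
    n,l,st,ce=cv2.connectedComponentsWithStats(m)
    ex,ey,ez=rackR()
    for i in range(1,n):
        if st[i,4]<150: continue
        ys,xs=np.nonzero(l==i);Q=[]
        for x,y in zip(xs,ys):
            v=ray(cc,(x,y),True);o=np.array(cc["origin"])-O;t=(.028-o@ez)/(v@ez);P=o+t*v;Q.append([P@ex,P@ey])
        Q=np.array(Q,np.float32);print(st[i],[np.round(k,3) for k in cv2.minAreaRect(Q*1000)])
E
```

```text
-0.05 [array([566., -53.]), array([632.,  -8.])]
-0.035 [array([568., -61.]), array([633., -17.])]
0.05 [array([ 575., -100.]), array([636., -61.])]
[    0     0   621   278 71980] [array([-837.704, -327.504]), array([1730.953, 1127.359]), np.float64(33.531)]
[ 580    0   60  120 3134] [array([ 102.931, -139.638]), array([181.726,  51.324]), np.float64(89.692)]
[602 269  38  31 274] [array([ 226.395, -346.663]), array([57.668, 33.637]), np.float64(28.452)]
[560 282  80 118 982] [array([ 275.593, -413.394]), array([ 50.309, 170.305]), np.float64(15.193)]
[ 212  302  150   40 4358] [array([-100.216, -587.375]), array([214.232,  54.694]), np.float64(37.38)]
[  0 357  28  43 621] [array([-30097.721, -50064.266]), array([108999.531,    526.187]), np.float64(58.987)]
-0.05 [array([320., 154.]), array([320., 250.])]
-0.035 [array([338., 154.]), array([336., 250.])]
0.05 [array([433., 156.]), array([423., 248.])]
[    0     0   640   400 88842] [array([301.784, -39.929]), array([2381.347, 1071.596]), np.float64(89.732)]
[480 184  25  26 325] [array([ 49.203, 124.292]), array([30.055, 25.982]), np.float64(89.206)]
[194 229  27  34 533] [array([  99.252, -158.064]), array([36.09 , 27.856]), np.float64(8.14)]
[243 265  28  12 265] [array([ 127.078, -114.025]), array([28.592, 13.227]), np.float64(88.854)]
[210 329  87  13 633] [array([ 216.367, -129.198]), array([103.905,  12.493]), np.float64(89.934)]
```

That picture doesn't show the rack, so I can't tell when the knock came. I'll set the flask right and press the switch again.

```bash
cat >> h.py <<'E'
def rplane(c,p,z):
    ex,ey,ez=rackR();v=ray(c,p,True);o=np.array(c["origin"])-O;t=(z-o@ez)/(v@ez);P=o+t*v;return [P@ex,P@ey]
def rmask(c,m,z):
    ys,xs=np.nonzero(m);return np.array([rplane(c,p,z) for p in zip(xs,ys)])
E
python3 - <<'E'
from h import *
c=r.capture("wrist")
for d in r.cut_out("flask1","wrist"):
    Q=rmask(c,d["pixels"],.024)
    if abs(Q[:,1].mean())<.2:
        b=Q[(Q[:,0]>.02)&(Q[:,0]<.09)];X=[];
        for x in np.arange(.02,.09,.01):
            k=b[abs(b[:,0]-x)<.005]; X.append([x,k[:,1].min(),k[:,1].max()]) if len(k) else 0
        X=np.array(X);k=np.polyfit(X[:,0],(X[:,1]+X[:,2])/2,1)
        print(round(d["score"],2),"xmin",Q[:,0].min(),"slope deg",np.degrees(np.arctan(k[0])),"y at x=0,.05",np.polyval(k,[0,.05]),"rect",[np.round(v) for v in cv2.minAreaRect((Q*1000).astype(np.float32))]);print(X.round(3).tolist())
E
```

```text
0.74 xmin 0.00182955945892 slope deg 9.672642356549835 y at x=0,.05 [-0.04640584 -0.03788375] rect [array([ 71., -34.]), array([137.,  54.]), np.float64(10.0)]
[[0.02, -0.069, -0.016], [0.03, -0.069, -0.015], [0.04, -0.067, -0.013], [0.05, -0.064, -0.011], [0.06, -0.063, -0.01], [0.07, -0.062, -0.007], [0.08, -0.06, -0.005]]
0.65 xmin -0.0007158475544592494 slope deg 0.2082842425019913 y at x=0,.05 [0.04915763 0.04933939] rect [array([56., 49.]), array([ 57., 113.]), np.float64(89.0)]
[[0.02, 0.022, 0.078], [0.03, 0.02, 0.078], [0.04, 0.021, 0.078], [0.05, 0.02, 0.077], [0.06, 0.022, 0.077], [0.07, 0.022, 0.077], [0.08, 0.022, 0.077]]
```

```bash
python3 - <<'E'
from h import *
Rg=rackT()@Ro.from_rotvec([0,0,-np.radians(10)]).as_matrix()
p,R=plan([(rack(.053,-.037,.06),Rg,2,.8),(rack(.053,-.037,.0025),None,3,.8)])
p,R=plan([(rack(.058,-.05,.03),rackT(),2,0),(rack(.056,-.05,.0055),None,2,0)],rack(.053,-.037,.0025),Rg)
E
```

```text
-- 2 rows -> [ 0.616 -0.053  0.17 ]
[[-0.003, 0.016, -0.881], [-0.002, 0.0143, 0.0703], 0.8]
[[-0.003, 0.016, -0.881], [-0.0035, 0.0141, 0.0703], 0.8]
-- 3 rows -> [ 0.636 -0.052  0.115]
3 x [[0.0, 0.0, 0.0], [0.0, 0.0, 0.0383], 0.8]
-- 2 rows -> [ 0.632 -0.065  0.143]
[[-0.0, 0.0, 0.873], [-0.0027, -0.0137, -0.0275], 0]
[[-0.0, 0.0, 0.873], [-0.0038, -0.0134, -0.0275], 0]
-- 2 rows -> [ 0.638 -0.065  0.119]
2 x [[0.0, 0.0, 0.0], [0.002, 0.0, 0.0245], 0]
```

>>> move_arm(
  series=[
    [[0,0,-0.881],[-0.002,0.0143,0.0703],0.8],
    [[0,0,-0.881],[-0.0035,0.0141,0.0703],0.8],
    [[0,0,0],[0,0,0],0.8],
    [[0,0,0],[0,0,0],0.8],
    [[0,0,0],[0,0,0.0383],0.8],
    [[0,0,0],[0,0,0.0383],0.8],
    [[0,0,0],[0,0,0.0383],0.8],
    [[0,0,0],[0,0,0],0.8],
    [[0,0,0],[0,0,0],0.8],
  ],
)

```text
time_s: 36.7
tcp_pos: [0.6364, -0.0513, 0.1173]
ee_rot: [[-0.915, -0.205, 0.347], [-0.213, 0.977, 0.015], [-0.342, -0.06, -0.938]]
wrist_force: [-0.2, 0.3, -0.2]
gripper_width: 0.8
gripper_force: 0.0
```

>>> move_arm(
  series=[
    [[0,0,0],[0,0,0],0],
    [[0,0,0],[0,0,0],0],
    [[0,0,0],[0,0,0],0],
    [[0,0,0],[0,0,0],0],
    [[0,0,0],[0,0,0],0],
  ],
)

```text
time_s: 37.2
tcp_pos: [0.6364, -0.0511, 0.1171]
ee_rot: [[-0.915, -0.206, 0.347], [-0.214, 0.977, 0.015], [-0.342, -0.061, -0.938]]
wrist_force: [-2.1, -2.1, 5.6]
gripper_width: 0.612
gripper_force: 30.0
```

```bash
python3 -c "from h import *;rc()"
```

```text
rack coords [ 0.054  -0.0362  0.0038] [-0.2 -2.   6. ] 0.6124460912298278
```

>>> move_arm(
  series=[
    [[0,0,0],[0,0,-0.03],0],
    [[0,0,0.873],[-0.0027,-0.0137,-0.02],0],
    [[0,0,0.873],[-0.0038,-0.0134,-0.005],0],
    [[0,0,0],[0,0,0],0],
    [[0,0,0],[0,0,0],0],
  ],
)

```text
time_s: 37.7
tcp_pos: [0.6306, -0.0642, 0.1419]
ee_rot: [[-0.938, -0.045, 0.342], [-0.042, 0.999, 0.015], [-0.343, -0.001, -0.939]]
wrist_force: [-0.3, 0.0, -2.5]
gripper_width: 0.617
gripper_force: 30.0
```

```bash
python3 - <<'E'
from h import *
rc();p,R=plan([(rack(.056,-.05,.0055),rackT(),3,0)])
E
```

```text
rack coords [ 0.0565 -0.0491  0.0294] [-1.1  0.  -2.3] 0.6165582821121982
-- 3 rows -> [ 0.638 -0.065  0.119]
[[0.001, 0.003, 0.01], [0.0004, -0.0006, 0.0159], 0]
[[0.001, 0.003, 0.01], [0.0004, -0.0006, 0.0159], 0]
[[0.001, 0.003, 0.01], [0.0003, -0.0006, 0.016], 0]
```

>>> move_arm(
  series=[
    [[0,0,0.01],[0.0004,-0.0006,0.0159],0],
    [[0,0,0.01],[0.0004,-0.0006,0.0159],0],
    [[0,0,0.01],[0.0003,-0.0006,0.016],0],
    [[0,0,0],[0.004,0,0],0],
    [[0,0,0],[0.004,0,0],0],
    [[0,0,0],[0.002,0,0],0],
    [[0,0,0],[0,0,0],0],
    [[0,0,0],[0,0,0],0],
  ],
)

```text
time_s: 38.5
tcp_pos: [0.6346, -0.065, 0.1189]
ee_rot: [[-0.938, -0.041, 0.345], [-0.038, 0.999, 0.015], [-0.345, 0.001, -0.938]]
wrist_force: [0.5, -0.0, -2.3]
gripper_width: 0.615
gripper_force: 30.0
```

```bash
python3 -c "from h import *;rc()"
```

```text
rack coords [ 0.0524 -0.05    0.0064] [-0.3 -0.1 -2.3] 0.61478206376223
```

>>> move_arm(
  series=[
    [[0,0,0],[0.003,0,0],0],
    [[0,0,0],[0.003,0,0],0],
    [[0,0,0],[0,0,0],0],
  ],
)

```text
time_s: 38.8
tcp_pos: [0.6328, -0.065, 0.1185]
ee_rot: [[-0.937, -0.041, 0.347], [-0.039, 0.999, 0.015], [-0.348, 0.001, -0.938]]
wrist_force: [1.1, -0.1, -1.3]
gripper_width: 0.617
gripper_force: 30.0
```

```bash
python3 -c "from h import *;rc()"
```

```text
rack coords [ 0.0505 -0.0499  0.0066] [ 0.5 -0.1 -1.6] 0.6172735820615229
```

>>> move_arm(
  series=[
    [[0,0,0],[0.003,0,0.003],0],
    [[0,0,0],[0.002,0,0],0],
    [[0,0,0],[0,0,0],0],
  ],
)

```text
time_s: 39.1
tcp_pos: [0.633, -0.0647, 0.1176]
ee_rot: [[-0.935, -0.042, 0.352], [-0.039, 0.999, 0.016], [-0.352, 0.001, -0.936]]
wrist_force: [6.0, -0.1, 0.6]
gripper_width: 0.614
gripper_force: 30.0
```

```bash
python3 -c "from h import *;rc()"
```

```text
rack coords [ 0.0504 -0.0497  0.0057] [ 5.8 -0.3 -1.5] 0.6139584254747519
```

Contact with the stop. I'll lower the flask, release it, check, and go back to the switch.

>>> move_arm(
  series=[
    [[0,0,0],[0,0,0.004],0],
    [[0,0,0],[0,0,0],0],
    [[0,0,0],[0,0,0],0.85],
    [[0,0,0],[0,0,0],0.85],
    [[0,0,0],[0,0,0],0.85],
    [[0,0,0],[0,0,0],0.85],
    [[0,0,0],[0,0,0],0.85],
    [[0,0,0],[0,0,-0.07],0.85],
    [[0,0,0],[0,0,-0.08],0.6],
    [[0,0,0],[0,0,-0.08],0.5],
    [[0,0,0],[0,0,0],0.5],
    [[0,0,0],[0,0,0],0.5],
  ],
)

```text
time_s: 40.3
tcp_pos: [0.5908, -0.0668, 0.2225]
ee_rot: [[-0.937, -0.04, 0.347], [-0.037, 0.999, 0.015], [-0.347, 0.001, -0.938]]
wrist_force: [-0.6, 0.2, -1.8]
gripper_width: 0.576
gripper_force: 0.0
```

```bash
cat > chk.py <<'E'
from h import *
def chk():
    c=r.capture("wrist")
    for d in r.cut_out("flask1","wrist"):
        Q=rmask(c,d["pixels"],.024)
        if abs(Q[:,1].mean())<.2 and abs(Q[:,0].mean()-.06)<.1:
            X=[]
            for x in np.arange(.02,.09,.01):
                k=Q[abs(Q[:,0]-x)<.005]; X.append([x,k[:,1].min(),k[:,1].max()]) if len(k) else 0
            X=np.array(X)
            if len(X)<3: continue
            k=np.polyfit(X[:,0],(X[:,1]+X[:,2])/2,1)
            print(round(d["score"],2),"xmin",Q[:,0].min().round(4),"slope",np.degrees(np.arctan(k[0])).round(1),"y.05",np.polyval(k,.05).round(4))
E
python3 - <<'E'
from chk import *
rc();chk()
plan([((.4795,-.437,.20),down(172.2),None,.5)])
E
```

```text
rack coords [ 0.0466 -0.05    0.1187] [-1.2  0.2 -1.4] 0.5764881866040209
0.73 xmin -0.001 slope 0.1 y.05 -0.0496
0.68 xmin -0.0019 slope -0.2 y.05 0.0492
-- 8 rows -> [ 0.48  -0.437  0.2  ]
[[0.04, 0.436, 0.218], [0.0312, -0.0913, -0.0061], 0.5]
[[0.04, 0.436, 0.218], [0.0294, -0.092, -0.0044], 0.5]
[[0.04, 0.436, 0.218], [0.0275, -0.0927, -0.0028], 0.5]
[[0.04, 0.436, 0.218], [0.0256, -0.0932, -0.0013], 0.5]
[[0.04, 0.436, 0.218], [0.0236, -0.0938, 0.0001], 0.5]
[[0.04, 0.436, 0.218], [0.0215, -0.0943, 0.0015], 0.5]
[[0.04, 0.436, 0.218], [0.0194, -0.0947, 0.0028], 0.5]
[[0.04, 0.436, 0.218], [0.0171, -0.0951, 0.004], 0.5]
```

>>> move_arm(
  series=[
    [[0.04,0.436,0.218],[0.0312,-0.0913,-0.0061],0.5],
    [[0.04,0.436,0.218],[0.0294,-0.092,-0.0044],0.5],
    [[0.04,0.436,0.218],[0.0275,-0.0927,-0.0028],0.5],
    [[0.04,0.436,0.218],[0.0256,-0.0932,-0.0013],0.5],
    [[0.04,0.436,0.218],[0.0236,-0.0938,0.0001],0.5],
    [[0.04,0.436,0.218],[0.0215,-0.0943,0.0015],0.5],
    [[0.04,0.436,0.218],[0.0194,-0.0947,0.0028],0.5],
    [[0.04,0.436,0.218],[0.0171,-0.0951,0.004],0.5],
    [[0,0,0],[0,0,0],0.5],
    [[0,0,0],[0,0,0],0.5],
  ],
)

```text
time_s: 41.4
tcp_pos: [0.4795, -0.4374, 0.198]
ee_rot: [[-0.99, 0.138, -0.002], [0.138, 0.99, 0.003], [0.002, 0.002, -1.0]]
wrist_force: [-0.1, 0.7, 0.2]
gripper_width: 0.504
gripper_force: 0.0
```

```bash
python3 - <<'E'
from chk import *
s=r.sense();print(s["tcp_pos"],s["gripper_width"]);chk()
t=r.capture("top")
for d in r.cut_out("flask1","top"): print(round(d["score"],2),np.round(d["centre"]),mask_pose(t,d["pixels"],.14)[:3])
plan([((.4795,-.437,.075),down(172.2),None,.5)])
E
```

```text
[ 0.47949065 -0.43744232  0.19796876] 0.5044411327156364
0.57 xmin -0.0034 slope 0.6 y.05 0.0097
0.95 [342. 159.] (array([ 0.65238965, -0.06523514]), array([142.,  53.]), -0.27567291259765625)
0.69 [168. 217.] (array([0.4662558 , 0.46176419]), array([133.,  51.]), -86.19697165489197)
0.68 [311. 161.] (array([0.647427 , 0.0365876]), array([146.,  53.]), 2.7256412506103516)
0.6 [192. 280.] (array([0.27233521, 0.39582858]), array([134.,  51.]), 41.58327102661133)
-- 3 rows -> [ 0.48  -0.437  0.075]
[[0.001, 0.007, 0.007], [0.001, -0.001, 0.084], 0.5]
[[0.001, 0.007, 0.007], [0.0009, -0.001, 0.0841], 0.5]
[[0.001, 0.007, 0.007], [0.0008, -0.0011, 0.084], 0.5]
```

>>> move_arm(
  series=[
    [[0,0,0],[0.001,-0.001,0.084],0.5],
    [[0,0,0],[0.0009,-0.001,0.084],0.5],
    [[0,0,0],[0.0008,-0.001,0.082],0.5],
    [[0,0,0],[0,0,0],0],
    [[0,0,0],[0,0,0],0],
    [[0,0,0],[0,0,0],0],
    [[0,0,0],[0,0,0],0],
    [[0,0,0],[0,0,0],0],
    [[0,0,0],[0,0,0],0],
    [[0,0,0],[0,0,0],0],
  ],
)

```text
time_s: 42.6
tcp_pos: [0.4807, -0.438, 0.0787]
ee_rot: [[-0.991, 0.135, 0.006], [0.135, 0.991, -0.001], [-0.006, -0.001, -1.0]]
wrist_force: [1.1, 5.3, 6.5]
gripper_width: 0.158
gripper_force: 30.0
```

>>> move_arm(
  series=[
    [[0,0,1],[0,0,0],0],
    [[0,0,1],[0,0,0],0],
    [[0,0,1],[0,0,0],0],
    [[0,0,1],[0,0,0],0],
    [[0,0,1],[0,0,0],0],
    [[0,0,1],[0,0,0],0],
    [[0,0,1],[0,0,0],0],
    [[0,0,1],[0,0,0],0],
    [[0,0,1],[0,0,0],0],
    [[0,0,0.5],[0,0,0],0],
    [[0,0,0],[0,0,0],0],
    [[0,0,0],[0,0,0],0],
  ],
)

```text
time_s: 43.8
tcp_pos: [0.48, -0.439, 0.0787]
ee_rot: [[-0.47, 0.883, 0.004], [0.883, 0.47, -0.003], [-0.005, 0.002, -1.0]]
wrist_force: [-1.2, 1.9, 4.6]
gripper_width: 0.161
gripper_force: 30.7
```

```bash
python3 - <<'E'
from h import *
s=r.sense();R=s["ee_rot"];print(s["tcp_pos"],np.degrees(np.arctan2(R[1,0],R[0,0])),s["moment"],s["gripper_width"],s["gripper_force"])
c=r.capture("wrist")
hsv=cv2.cvtColor(c["img"],cv2.COLOR_RGB2HSV);m=cv2.inRange(hsv,(0,150,90),(8,255,255))|cv2.inRange(hsv,(174,150,90),(180,255,255))
n,l,st,ce=cv2.connectedComponentsWithStats(m)
for i in range(1,n):
    if st[i,4]>60: print(st[i],mask_pose(c,l==i,.1,True)[:3])
t=r.capture("top")
for d in r.cut_out("flask1","top"): print(round(d["score"],2),np.round(d["centre"]),mask_pose(t,d["pixels"],.14)[:3])
E
```

```text
[ 0.48002504 -0.43897523  0.07873519] 118.00991850206681 [0.40059408 0.20570937 0.69440497] 0.160535857862455 30.712393742223867
[ 451  120   67   77 1238] (array([ 0.52626001, -0.34643088]), array([31., 28.]), -8.056167602539062)
[ 304  206   29   72 1908] (array([ 0.47215466, -0.42594205]), array([40., 14.]), -60.9428825378418)
[480 391  11   9  64] (array([ 0.67101447, -0.49453665]), array([21.,  6.]), -28.50864028930664)
0.94 [310. 160.] (array([0.64752905, 0.03659649]), array([146.,  52.]), 3.4318296909332275)
0.91 [190. 279.] (array([0.27390994, 0.39497498]), array([135.,  55.]), 42.0376091003418)
0.7 [173. 219.] (array([0.46786194, 0.46078748]), array([137.,  51.]), -82.87447834014893)
0.66 [346. 161.] (array([ 0.65082532, -0.06526551]), array([145.,  53.]), -0.27567291259765625)
```

At the stop (moment 0.69 N m) with both flasks in place. I'll hold, release and rise.

>>> move_arm(
  series=[
    [[0,0,0],[0,0,0],0],
    [[0,0,0],[0,0,0],0],
    [[0,0,0],[0,0,0],0],
    [[0,0,0],[0,0,0],0],
    [[0,0,0],[0,0,0],0],
    [[0,0,0],[0,0,0],0],
    [[0,0,0],[0,0,0],0.8],
    [[0,0,0],[0,0,0],0.8],
    [[0,0,0],[0,0,0],0.8],
    [[0,0,0],[0,0,0],0.8],
    [[0,0,0],[0,0,0],0.8],
    [[0,0,0],[0,0,0],0.8],
  ],
)

```text
time_s: 45.15
tcp_pos: [0.4791, -0.4385, 0.0759]
ee_rot: [[-0.466, 0.885, 0.002], [0.885, 0.466, -0.0], [-0.001, 0.002, -1.0]]
wrist_force: [-1.0, -0.5, 0.2]
gripper_width: 0.621
gripper_force: 0.0
```

>>> move_arm(
  series=[
    [[0,0,0],[0,0,0],0.8],
    [[0,0,0],[0,0,0],0.8],
    [[0,0,0],[0,0,-0.08],0.8],
    [[0,0,0],[0,0,-0.09],0.8],
    [[0,0,0],[0,0,-0.09],0.8],
    [[0,0,0],[0,0,0],0.8],
    [[0,0,0],[0,0,0],0.8],
  ],
)

```text
time_s: 45.85
tcp_pos: [0.4794, -0.4384, 0.2078]
ee_rot: [[-0.466, 0.885, 0.006], [0.885, 0.466, -0.002], [-0.004, 0.004, -1.0]]
wrist_force: [-0.6, -0.3, -0.5]
gripper_width: 0.797
gripper_force: 0.0
```

```bash
python3 - <<'E'
from h import *
s=r.sense();R=s["ee_rot"];print(s["tcp_pos"],np.degrees(np.arctan2(R[1,0],R[0,0])))
c=r.capture("wrist")
hsv=cv2.cvtColor(c["img"],cv2.COLOR_RGB2HSV);m=cv2.inRange(hsv,(0,150,90),(8,255,255))|cv2.inRange(hsv,(174,150,90),(180,255,255))
n,l,st,ce=cv2.connectedComponentsWithStats(m)
for i in range(1,n):
    if st[i,4]>60: print(st[i],mask_pose(c,l==i,.1,True)[:3])
p,R=plan([((.55,-.20,.27),down(172),None,.85)])
p,R=plan([(rack(.05,-.05,.13),rackT(),None,.85)],p,R)
E
```

```text
[ 0.47937552 -0.43841535  0.20775592] 117.77905520147395
[400 111  46  49 540] (array([ 0.53588879, -0.34438153]), array([35., 31.]), -8.071006774902344)
[296 170  46  42 919] (array([ 0.47787253, -0.43426547]), array([48., 19.]), -8.223655700683594)
-- 10 rows -> [ 0.55 -0.2   0.27]
[[0.002, 0.002, -0.946], [0.0354, 0.0348, -0.0128], 0.85]
[[0.002, 0.002, -0.946], [0.032, 0.038, -0.0128], 0.85]
[[0.002, 0.002, -0.946], [0.0283, 0.0409, -0.0128], 0.85]
[[0.002, 0.002, -0.946], [0.0243, 0.0434, -0.0128], 0.85]
[[0.002, 0.002, -0.946], [0.0201, 0.0454, -0.0128], 0.85]
[[0.002, 0.002, -0.946], [0.0157, 0.0471, -0.0128], 0.85]
[[0.002, 0.002, -0.946], [0.0112, 0.0484, -0.0128], 0.85]
[[0.002, 0.002, -0.946], [0.0065, 0.0493, -0.0128], 0.85]
[[0.002, 0.002, -0.946], [0.0018, 0.0496, -0.0128], 0.85]
[[0.002, 0.002, -0.946], [-0.0028, 0.0496, -0.0127], 0.85]
-- 4 rows -> [ 0.59  -0.067  0.234]
[[-0.08, -0.871, -0.45], [-0.0106, 0.0687, 0.0178], 0.85]
[[-0.08, -0.871, -0.45], [-0.012, 0.0681, 0.0194], 0.85]
[[-0.08, -0.871, -0.45], [-0.0133, 0.0673, 0.021], 0.85]
[[-0.08, -0.871, -0.45], [-0.0145, 0.0666, 0.0228], 0.85]
```

The handle has sprung back. Moving to the first flask.

>>> move_arm(
  series=[
    [[0,0,-0.946],[0.0354,0.0348,-0.0128],0.85],
    [[0,0,-0.946],[0.032,0.038,-0.0128],0.85],
    [[0,0,-0.946],[0.0283,0.0409,-0.0128],0.85],
    [[0,0,-0.946],[0.0243,0.0434,-0.0128],0.85],
    [[0,0,-0.946],[0.0201,0.0454,-0.0128],0.85],
    [[0,0,-0.946],[0.0157,0.0471,-0.0128],0.85],
    [[0,0,-0.946],[0.0112,0.0484,-0.0128],0.85],
    [[0,0,-0.946],[0.0065,0.0493,-0.0128],0.85],
    [[0,0,-0.946],[0.0018,0.0496,-0.0128],0.85],
    [[0,0,-0.946],[-0.0028,0.0496,-0.0127],0.85],
    [[0,0,0],[0,0,0],0.85],
  ],
)

```text
time_s: 47.0
tcp_pos: [0.5506, -0.1981, 0.2692]
ee_rot: [[-0.991, 0.135, 0.001], [0.135, 0.991, 0.0], [-0.001, 0.0, -1.0]]
wrist_force: [-0.6, 0.5, 0.4]
gripper_width: 0.849
gripper_force: 0.0
```

>>> move_arm(
  series=[
    [[-0.08,-0.871,-0.45],[-0.0106,0.0687,0.0178],0.85],
    [[-0.08,-0.871,-0.45],[-0.012,0.0681,0.0194],0.85],
    [[-0.08,-0.871,-0.45],[-0.0133,0.0673,0.021],0.85],
    [[-0.08,-0.871,-0.45],[-0.0145,0.0666,0.0228],0.85],
    [[0,0,0],[0,0,0],0.85],
    [[0,0,0],[0,0,0],0.85],
  ],
)

```text
time_s: 47.6
tcp_pos: [0.5894, -0.0672, 0.2331]
ee_rot: [[-0.939, -0.042, 0.341], [-0.04, 0.999, 0.014], [-0.341, -0.001, -0.94]]
wrist_force: [1.1, -0.8, -0.1]
gripper_width: 0.845
gripper_force: 0.0
```

```bash
python3 - <<'E'
from chk import *
rc();chk()
p,R=plan([(rack(.048,-.05,.06),rackT(),2,.85),(rack(.048,-.05,.001),None,3,.85)])
t=r.capture("top")
for d in r.cut_out("board","top")[:1]: print("board",mask_pose(t,d["pixels"],.02)[:3])
print([plane(t,d["centre"],0) for d in r.pinpoint("board","top")[:1]])
E
```

```text
rack coords [ 0.0489 -0.0504  0.1292] [ 1.  -0.8 -0.4] 0.8451026512232448
0.69 xmin -0.0011 slope 0.2 y.05 0.0493
0.67 xmin -0.0005 slope 0.3 y.05 -0.0492
-- 2 rows -> [ 0.612 -0.066  0.168]
[[-0.004, 0.012, -0.005], [0.0029, 0.0012, 0.07], 0.85]
[[-0.004, 0.012, -0.005], [0.0027, 0.0012, 0.0701], 0.85]
-- 3 rows -> [ 0.632 -0.065  0.112]
3 x [[0.0, 0.0, 0.0], [0.0, -0.0, 0.0393], 0.85]
board (array([ 0.38971313, -0.08234762]), array([224., 179.]), -80.53448295593262)
[array([ 0.4075781 , -0.01559644,  0.        ])]
```

>>> move_arm(
  series=[
    [[0,0,0],[0.0029,0.0012,0.07],0.85],
    [[0,0,0],[0.0027,0.0012,0.07],0.85],
    [[0,0,0],[0,0,0.0393],0.85],
    [[0,0,0],[0,0,0.0393],0.85],
    [[0,0,0],[0,0,0.0393],0.85],
    [[0,0,0],[0,0,0],0.85],
    [[0,0,0],[0,0,0],0],
    [[0,0,0],[0,0,0],0],
    [[0,0,0],[0,0,0],0],
    [[0,0,0],[0,0,0],0],
    [[0,0,0],[0,0,0],0],
    [[0,0,0],[0,0,0],0],
  ],
)

```text
time_s: 49.05
tcp_pos: [0.6325, -0.0643, 0.1139]
ee_rot: [[-0.937, -0.042, 0.346], [-0.04, 0.999, 0.014], [-0.346, -0.0, -0.938]]
wrist_force: [-2.9, -0.3, 5.2]
gripper_width: 0.62
gripper_force: 30.0
```

```bash
cat >> h.py <<'E'
B=np.array([.4045,-.0212]);BY=np.radians(3.4)
def board(x,y,z): c,s=np.cos(BY),np.sin(BY);return np.array([B[0]+c*x-s*y,B[1]+s*x+c*y,z])
E
python3 - <<'E'
from h import *
rc();s=r.sense()
p,R=plan([(rack(.05,-.05,.08),rackT(),2,0),(board(-.0245,-.05,.12),down(183.4),None,0),(board(-.0245,-.05,.03),None,3,0),(board(-.0245,-.05,.0165),None,1,0)])
E
```

```text
rack coords [ 0.0487 -0.0492  0.0024] [-1.  -0.2  5.9] 0.6196085805073797
-- 2 rows -> [ 0.607 -0.066  0.187]
[[-0.001, 0.024, 0.002], [-0.0017, -0.0008, -0.0776], 0]
[[-0.001, 0.024, 0.002], [-0.0014, -0.0009, -0.0776], 0]
-- 5 rows -> [ 0.383 -0.073  0.12 ]
[[-0.006, 0.698, -0.034], [0.0935, 0.0012, -0.0054], 0]
[[-0.006, 0.698, -0.034], [0.0936, 0.0015, 0.0011], 0]
[[-0.006, 0.698, -0.034], [0.0933, 0.0018, 0.0077], 0]
[[-0.006, 0.698, -0.034], [0.0926, 0.0022, 0.0142], 0]
[[-0.006, 0.698, -0.034], [0.0913, 0.0025, 0.0206], 0]
-- 3 rows -> [ 0.383 -0.073  0.03 ]
3 x [[0.0, 0.0, 0.0], [0.0, -0.0, 0.06], 0]
-- 1 rows -> [ 0.383 -0.073  0.016]
1 x [[0.0, 0.0, 0.0], [0.0, 0.0, 0.027], 0]
```

>>> move_arm(
  series=[
    [[0,0.024,0],[-0.0017,-0.0008,-0.0776],0],
    [[0,0.024,0],[-0.0014,-0.0009,-0.0776],0],
    [[0,0.698,-0.034],[0.0935,0.0012,-0.0054],0],
    [[0,0.698,-0.034],[0.0936,0.0015,0.0011],0],
    [[0,0.698,-0.034],[0.0933,0.0018,0.0077],0],
    [[0,0.698,-0.034],[0.0926,0.0022,0.0142],0],
    [[0,0.698,-0.034],[0.0913,0.0025,0.0206],0],
    [[0,0,0],[0,0,0],0],
    [[0,0,0],[0,0,0],0],
  ],
)

```text
time_s: 49.95
tcp_pos: [0.3822, -0.0726, 0.1189]
ee_rot: [[-0.998, -0.059, -0.002], [-0.059, 0.998, -0.003], [0.002, -0.003, -1.0]]
wrist_force: [0.5, -0.5, -1.8]
gripper_width: 0.621
gripper_force: 30.0
```

```bash
python3 - <<'E'
from h import *
s=r.sense();print(s["tcp_pos"],s["ee_rot"].round(3).tolist(),s["gripper_width"],s["wrist_force"])
c=r.capture("wrist")
# board corners / edges: tan board region
for d in r.cut_out("board","wrist")[:1]: print("board",d["score"],mask_pose(c,d["pixels"],.02,True)[:3])
print([plane(c,d["centre"],0,True) for d in r.pinpoint("board","wrist")[:1]])
cv2.imwrite("pics/w20.png",c["img"][:,:,::-1])
hsv=cv2.cvtColor(c["img"],cv2.COLOR_RGB2HSV);m=cv2.inRange(hsv,(8,100,70),(18,200,235))
p,R=plan([(board(-.0245,-.05,.035),down(183.4),3,0),(board(-.0245,-.05,.016),None,2,0)])
E
```

```text
[ 0.38223755 -0.07256029  0.11888437] [[-0.998, -0.059, -0.002], [-0.059, 0.998, -0.003], [0.002, -0.003, -1.0]] 0.6209418682553747 [ 0.45409578 -0.54251212 -1.84984994]
board 0.89 (array([ 0.40528677, -0.0201306 ]), array([331., 202.]), -86.48267841339111)
[array([ 0.4017766 , -0.02092289,  0.        ])]
-- 3 rows -> [ 0.383 -0.073  0.035]
[[-0.01, -0.002, -0.001], [0.0005, 0.0001, 0.0563], 0]
[[-0.01, -0.002, -0.001], [0.0004, -0.0, 0.0563], 0]
[[-0.01, -0.002, -0.001], [0.0005, -0.0001, 0.0563], 0]
-- 2 rows -> [ 0.383 -0.073  0.016]
2 x [[0.0, 0.0, 0.0], [0.0, -0.0, 0.019], 0]
```

Board pose confirmed: (0.405,−0.020), 3.5°. Lowering.

>>> move_arm(
  series=[
    [[0,0,0],[0.0005,0,0.0563],0],
    [[0,0,0],[0.0004,0,0.0563],0],
    [[0,0,0],[0.0005,0,0.0563],0],
    [[0,0,0],[0,0,0.02],0],
    [[0,0,0],[0,0,0.01],0],
    [[0,0,0],[0,0,0.004],0],
    [[0,0,0],[0,0,0],0],
    [[0,0,0],[0,0,0],0],
  ],
)

```text
time_s: 50.9
tcp_pos: [0.3825, -0.0728, 0.0183]
ee_rot: [[-0.998, -0.059, 0.0], [-0.059, 0.998, -0.003], [0.0, -0.003, -1.0]]
wrist_force: [0.0, -0.3, -2.2]
gripper_width: 0.618
gripper_force: 30.0
```

>>> move_arm(
  series=[
    [[0,0,0],[0,0,0.005],0],
    [[0,0,0],[0,0,0.002],0],
    [[0,0,0],[0,0,0],0],
  ],
)

```text
time_s: 51.2
tcp_pos: [0.3835, -0.0727, 0.0152]
ee_rot: [[-0.998, -0.06, 0.002], [-0.06, 0.998, -0.003], [-0.002, -0.003, -1.0]]
wrist_force: [1.2, -1.0, 7.0]
gripper_width: 0.619
gripper_force: 30.0
```

Contact with the board at 7 N. Release, rise, then the second flask.

>>> move_arm(
  series=[
    [[0,0,0],[0,0,0],0.85],
    [[0,0,0],[0,0,0],0.85],
    [[0,0,0],[0,0,0],0.85],
    [[0,0,0],[0,0,0],0.85],
    [[0,0,0],[0,0,-0.06],0.85],
    [[0,0,0],[0,0,-0.09],0.85],
    [[0,0,0],[0,0,-0.09],0.85],
    [[0,0,0],[0,0,-0.09],0.85],
    [[0,0,0],[0,0,0],0.85],
  ],
)

```text
time_s: 52.1
tcp_pos: [0.386, -0.072, 0.1849]
ee_rot: [[-0.998, -0.06, 0.012], [-0.06, 0.998, -0.002], [-0.012, -0.002, -1.0]]
wrist_force: [-0.3, 0.4, -1.2]
gripper_width: 0.845
gripper_force: 0.0
```

```bash
python3 - <<'E'
from h import *
s=r.sense();print(s["tcp_pos"],s["gripper_width"])
c=r.capture("wrist")
for d in r.cut_out("flask1","wrist"): print(round(d["score"],2),d["centre"],mask_pose(c,d["pixels"],.03,True)[:3])
p,R=plan([(rack(.048,.05,.13),rackT(),None,.85)])
E
```

```text
[ 0.38598883 -0.07199617  0.18490568] 0.8450063675253682
0.93 [317.6, 191.1] (array([ 0.41090851, -0.0713092 ]), array([150.,  55.]), 2.302419900894165)
0.93 [617.1, 252.1] (array([0.47066296, 0.47381046]), array([181.,  63.]), -86.8523542881012)
0.64 [626.6, 131.8] (array([0.27328448, 0.39933417]), array([145.,  75.]), 22.515642166137695)
-- 5 rows -> [0.584 0.033 0.234]
[[0.002, -0.698, 0.033], [-0.0831, 0.0373, -0.0216], 0.85]
[[0.002, -0.698, 0.033], [-0.0843, 0.0375, -0.0158], 0.85]
[[0.002, -0.698, 0.033], [-0.0851, 0.0378, -0.0099], 0.85]
[[0.002, -0.698, 0.033], [-0.0855, 0.0381, -0.0039], 0.85]
[[0.002, -0.698, 0.033], [-0.0854, 0.0383, 0.002], 0.85]
```

>>> move_arm(
  series=[
    [[0,-0.698,0.033],[-0.0831,0.0373,-0.0216],0.85],
    [[0,-0.698,0.033],[-0.0843,0.0375,-0.0158],0.85],
    [[0,-0.698,0.033],[-0.0851,0.0378,-0.0099],0.85],
    [[0,-0.698,0.033],[-0.0855,0.0381,-0.0039],0.85],
    [[0,-0.698,0.033],[-0.0854,0.0383,0.002],0.85],
    [[0,0,0],[0,0,0],0.85],
    [[0,0,0],[0,0,0],0.85],
  ],
)

```text
time_s: 52.9
tcp_pos: [0.5828, 0.0329, 0.2293]
ee_rot: [[-0.942, -0.043, 0.334], [-0.041, 0.999, 0.013], [-0.334, -0.002, -0.943]]
wrist_force: [0.1, 0.1, -1.1]
gripper_width: 0.853
gripper_force: 0.0
```

```bash
python3 - <<'E'
from chk import *
rc();chk()
p,R=plan([(rack(.048,.05,.06),rackT(),2,.85),(rack(.048,.05,.001),None,3,.85)])
p,R=plan([(rack(.05,.05,.08),rackT(),2,0),(board(-.0245,.05,.12),down(183.4),None,0)],rack(.048,.05,.0025),R)
E
```

```text
rack coords [0.0454 0.05   0.1264] [-0.3  0.1 -1.1] 0.8525946611897013
0.73 xmin 0.0001 slope -0.3 y.05 0.052
-- 2 rows -> [0.608 0.034 0.168]
[[-0.005, -0.032, 0.002], [-0.0028, 0.0007, 0.0675], 0.85]
[[-0.005, -0.032, 0.002], [-0.0025, 0.0006, 0.0675], 0.85]
-- 3 rows -> [0.628 0.035 0.112]
3 x [[0.0, 0.0, 0.0], [-0.0, 0.0, 0.0393], 0.85]
-- 2 rows -> [0.603 0.034 0.187]
2 x [[0.0, 0.0, 0.0], [-0.002, 0.0, -0.0775], 0]
-- 5 rows -> [0.377 0.027 0.12 ]
[[-0.006, 0.698, -0.034], [0.0942, 0.0012, -0.0056], 0]
[[-0.006, 0.698, -0.034], [0.0943, 0.0015, 0.0009], 0]
[[-0.006, 0.698, -0.034], [0.094, 0.0018, 0.0075], 0]
[[-0.006, 0.698, -0.034], [0.0932, 0.0021, 0.0141], 0]
[[-0.006, 0.698, -0.034], [0.0921, 0.0025, 0.0205], 0]
```

>>> move_arm(
  series=[
    [[0,-0.03,0],[-0.0028,0.001,0.0675],0.85],
    [[0,-0.03,0],[-0.0025,0.001,0.0675],0.85],
    [[0,0,0],[0,0,0.0393],0.85],
    [[0,0,0],[0,0,0.0393],0.85],
    [[0,0,0],[0,0,0.0393],0.85],
    [[0,0,0],[0,0,0],0.85],
    [[0,0,0],[0,0,0],0],
    [[0,0,0],[0,0,0],0],
    [[0,0,0],[0,0,0],0],
    [[0,0,0],[0,0,0],0],
    [[0,0,0],[0,0,0],0],
    [[0,0,0],[0,0,0],0],
  ],
)

```text
time_s: 54.2
tcp_pos: [0.6303, 0.0361, 0.1161]
ee_rot: [[-0.937, -0.043, 0.347], [-0.04, 0.999, 0.015], [-0.348, 0.0, -0.938]]
wrist_force: [-4.0, 0.9, 5.9]
gripper_width: 0.616
gripper_force: 30.0
```

```bash
python3 -c "from h import *;rc()"
```

```text
rack coords [0.0514 0.0512 0.0037] [-1.7  1.   6.9] 0.6157573994753017
```

>>> move_arm(
  series=[
    [[0,0,0],[-0.002,0,-0.0775],0],
    [[0,0,0],[-0.002,0,-0.0775],0],
    [[0,0.698,-0.034],[0.0942,0.0012,-0.0056],0],
    [[0,0.698,-0.034],[0.0943,0.0015,0.0009],0],
    [[0,0.698,-0.034],[0.094,0.0018,0.0075],0],
    [[0,0.698,-0.034],[0.0932,0.0021,0.0141],0],
    [[0,0.698,-0.034],[0.0921,0.0025,0.0205],0],
    [[0,0,0],[0,0,0],0],
    [[0,0,0],[0,0,0],0],
  ],
)

```text
time_s: 55.1
tcp_pos: [0.3792, 0.0281, 0.1199]
ee_rot: [[-0.998, -0.06, 0.005], [-0.06, 0.998, -0.003], [-0.004, -0.003, -1.0]]
wrist_force: [0.9, -0.2, -1.5]
gripper_width: 0.618
gripper_force: 30.0
```

```bash
python3 - <<'E'
from h import *
s=r.sense();print(s["tcp_pos"],s["gripper_width"],s["wrist_force"])
p,R=plan([(board(-.0215,.05,.035),down(183.4),3,0),(board(-.0215,.05,.0165),None,2,0)])
c=r.capture("wrist")
for d in r.cut_out("flask1","wrist"): print(round(d["score"],2),d["centre"],mask_pose(c,d["pixels"],.03,True)[:3])
E
```

```text
[0.37915387 0.02809414 0.11987782] 0.618211119946441 [ 0.91551061 -0.20222379 -1.52035746]
-- 3 rows -> [0.38  0.027 0.035]
[[-0.011, 0.014, 0.003], [-0.0003, -0.0003, 0.0566], 0]
[[-0.011, 0.014, 0.003], [-0.0004, -0.0003, 0.0566], 0]
[[-0.011, 0.014, 0.003], [-0.0006, -0.0004, 0.0566], 0]
-- 2 rows -> [0.38  0.027 0.016]
2 x [[0.0, 0.0, 0.0], [0.0, -0.0, 0.0185], 0]
0.91 [317.3, 236.7] (array([0.43644061, 0.03064972]), array([173.,  94.]), 3.9987573623657227)
0.77 [625.2, 130.9] (array([0.27463251, 0.39775082]), array([144.,  72.]), 21.56559944152832)
0.6 [621.2, 272.9] (array([0.46617935, 0.49359668]), array([147.,  62.]), -89.05865997076035)
0.56 [209.4, 200.2] (array([ 0.39691074, -0.07177435]), array([121.,  59.]), 4.185301303863525)
0.3 [278.5, 159.4] (array([ 0.40119815, -0.0190728 ]), array([318., 193.]), -86.46236062049866)
```

>>> move_arm(
  series=[
    [[0,0,0],[-0.0004,-0.0003,0.0566],0],
    [[0,0,0],[-0.0004,-0.0003,0.0566],0],
    [[0,0,0],[-0.0004,-0.0003,0.0566],0],
    [[0,0,0],[0,0,0.02],0],
    [[0,0,0],[0,0,0.012],0],
    [[0,0,0],[0,0,0.006],0],
    [[0,0,0],[0,0,0],0],
    [[0,0,0],[0,0,0],0],
  ],
)

```text
time_s: 56.0
tcp_pos: [0.3815, 0.0278, 0.0167]
ee_rot: [[-0.998, -0.059, 0.006], [-0.059, 0.998, -0.002], [-0.006, -0.002, -1.0]]
wrist_force: [-0.1, 0.7, 0.1]
gripper_width: 0.617
gripper_force: 30.0
```

>>> move_arm(
  series=[
    [[0,0,0],[0,0,0.002],0],
    [[0,0,0],[0,0,0],0],
    [[0,0,0],[0,0,0],0.85],
    [[0,0,0],[0,0,0],0.85],
    [[0,0,0],[0,0,0],0.85],
    [[0,0,0],[0,0,0],0.85],
    [[0,0,0],[0,0,-0.06],0.85],
    [[0,0,0],[0,0,-0.09],0.85],
    [[0,0,0],[0,0,-0.09],0.85],
    [[0,0,0],[0,0,-0.09],0.85],
    [[0,0,0],[0,0,-0.08],0.85],
    [[0,0,0],[0,0,0],0.85],
  ],
)

```text
time_s: 57.2
tcp_pos: [0.3828, 0.0292, 0.2255]
ee_rot: [[-0.998, -0.06, 0.016], [-0.06, 0.998, 0.002], [-0.016, 0.001, -1.0]]
wrist_force: [0.5, 0.0, -1.3]
gripper_width: 0.85
gripper_force: 0.0
```

```bash
python3 - <<'E'
from h import *
s=r.sense();print(s["time_s"],s["tcp_pos"],s["gripper_width"])
c=r.capture("wrist")
for d in r.cut_out("flask1","wrist"):
    q=mask_pose(c,d["pixels"],.03,True);v=q[0]-B;cb,sb=np.cos(BY),np.sin(BY)
    print(round(d["score"],2),q[:3],"board xy",[v@[cb,sb],v@[-sb,cb]], c["img"][d["pixels"]].mean(0).round())
for d in r.cut_out("board","wrist")[:1]: print("board",mask_pose(c,d["pixels"],.02,True)[:3])
t=r.capture("top")
for n,z in (("tin",0),("cork",0),("cigarbox",0),("glass",0)): print(n,[plane(t,d["centre"],z).round(3) for d in r.pinpoint(n,"top")[:1]])
E
```

```text
57.2 [0.38280113 0.02922927 0.22549519] 0.849735640161389
0.98 (array([0.26797705, 0.41069235]), array([151.,  67.]), 42.1700553894043) board xy [np.float64(-0.11066867614596651), np.float64(0.43922882846453226)] [127.  83. 118.]
0.65 (array([0.40743713, 0.0291333 ]), array([150.,  54.]), 3.5614187717437744) board xy [np.float64(0.005917049241390982), np.float64(0.05007051094899066)] [177. 124.  73.]
0.62 (array([0.47096228, 0.47933667]), array([161.,  61.]), -83.78268146514893) board xy [np.float64(0.09603030995843181), np.float64(0.49571400242974034)] [187. 125. 126.]
0.6 (array([ 0.40883307, -0.07086017]), array([142.,  56.]), 3.1919689178466797) board xy [np.float64(0.0013802773985082909), np.float64(-0.04982973661502153)] [170. 111.  57.]
0.42 (array([0.30028378, 0.26496469]), array([55., 36.]), -86.81395816802979) board xy [np.float64(-0.0870613884875795), np.float64(0.29184167796402943)] [186. 135.  72.]
board (array([ 0.40545874, -0.02060211]), array([331., 204.]), -86.38479566574097)
tin [array([ 0.66 , -0.445,  0.   ])]
cork []
cigarbox [array([ 0.255, -0.283,  0.   ])]
glass [array([ 0.687, -0.303,  0.   ])]
```

```bash
python3 -c "from station import r;print(r.finish_job())"
```

```text
the job is handed in; nothing more can be done
None
```

The job is handed in: the wheel stands at 7, both amber flasks (the only two here) were laid on the rack and now lie on the board between its battens; I pressed the start switch twice, as one flask was found knocked askew after the first press and I couldn't tell when, and I did not check the wheel or the cork again at the end.

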